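Close up the press control box

TASK

Lift the loose blue dust lid off the green control box by its knob and set it down flat in the yellow tray, without dropping it. Then take the grey cover by its grip rib, hook its steel lip into the slot at the front of the box with the rear of the cover raised, and pivot it down until it snaps flat under the roller catch. Let go of everything, and do not disturb the other things on the bench.

Things in the scene. Friction and masses are not known exactly. Their poses are not given: they have to be found in the camera images.
- box: Green control box, fixed, 155 (x) by 124 (y) by 80 mm high. Origin at its underside; -x is its front (hook slot), +x its rear (roller catch), z up. Cover seat on top: a flat ledge at z=60, x=-46..57 mm, round an open compartment (x=-36..40, y=+-32), between side rims at y=+-44 with tops at z=66. Rear block (x=70..85) and two cheeks (x=58..70, y=+-17..26) rise to z=80.
- slot (a point): On the box, at (-58.5, 0, 60) mm in its frame: where the middle of the cover's lip tip comes to lie when closed (cover origin then at about (3, 0, 60) mm in the box's frame, flat on the ledge). The slot's pocket under the front bar is x=-60..-46, y=+-34, floor at z=48 mm.
- bar (a point): Middle of the rear lower edge of the steel front bar, at (-51, 0, 67) mm in the box's frame; the bar covers x=-70..-51, z=67..71 mm. The lip goes in under this edge from behind and above, slanting forward and down (at 20 to 45 degrees there is 4 mm to spare between bar and ledge).
- pivot (a point): Middle of the ledge's front edge, at (-46, 0, 60) mm in the box's frame, along y: the hooked cover pivots down about it, with the front edge of its plate (x=-50 mm on the cover) at this line or up to 2 mm before it.
- roller_centre (a point): Rest place of the white roller's axis, at (55.5, 0, 70) mm in the box's frame; radius 6, length 30 mm along y. Sprung to -x, it gives way to +x up to 9 mm (5 N to start, 0.7 N/mm). The cover's rear edge is pressed down past it (5 to 20 N) and it springs back over. Before that the cover rests on it, rear about 14 mm too high (8 degrees).
- cover: Loose grey cover, 0.1 to 0.21 kg, lying flat on the bench, rib up. Origin at the middle of the underside of its plate; -x is the lip end, z up. Plate x=-50..50, y=+-40, 6 mm thick, rear edge rounded. Steel lip in front: x=-62..-50, y=+-30, z=0..4 mm. Black grip rib on top: x=-30..10, y=+-7, z=6..32 mm.
- lip (a point): Middle of the lip's tip edge, on the underside, at (-62, 0, 0) mm in the cover's frame.
- rear (a point): Middle of the rear edge, on the underside, at (50, 0, 0) mm in the cover's frame.
- dot (a point): Yellow dot on the cover, 22 mm across, where to press to snap it shut, at (30, 0, 6) mm in the cover's frame.
- lid: Loose blue dust lid, about 0.12 kg, lying in the box's cover seat. Origin at the middle of its underside, z up. Plate 88 (x) by 80 (y) by 5 mm. Black knob on the z axis: stem radius 8 mm from z=5 to 11 mm, knob radius 13 mm from z=11 to 35 mm. It lifts straight up.
- tray: Yellow open tray, fixed to the bench, 170 (x) by 150 (y) by 35 mm high outside, walls and floor 4 mm thick. Origin at the middle of its underside, z up. The lid goes flat on its floor.
- bearing: Bystander: steel bearing ring, 52 mm across, 16 mm high; origin at the middle of its underside.
- die_block: Bystander: steel block, 70 by 90 by 45 mm; origin at the middle of its underside.
- spray_can: Bystander: red can with a pale top, 60 mm across, 160 mm high; origin at the middle of its underside.
- screwdriver: Bystander: screwdriver lying along its x axis, about 200 mm long, under 35 mm high.
- wrench: Bystander: steel wrench lying along its x axis, about 180 mm long, under 15 mm high.
- small_bin: Bystander: blue open bin, 140 by 100 by 60 mm; origin at the middle of its underside.
- jar: Bystander: glass jar with a yellow cap, 64 mm across, 90 mm high; origin at the middle of its underside.
Things that resemble listed ones, but are neither listed nor needed, are in the scene too. What is shaped like the cover but orange is not meant.

How it is judged:
On the way, in this order (a step that is already met when the one before it is completed fails the run):
1. the dust lid lies flat in the yellow tray, let go (x of lid in the frame of tray between -0.05 and 0.05 m and y of lid in the frame of tray between -0.045 and 0.045 m and z of lid in the frame of tray below 0.01 m and angle between lid's own z axis and vertical below 0.1 rad and linear speed of lid below 0.03 m/s and contact force between lid and the fingers below 0.1 N), for 0.2 s.
2. the cover's lip is hooked in the front slot with the rear of the cover raised by 10 degrees or more (x of lip in the frame of box between -0.064 and -0.053 m and y of lip in the frame of box between -0.007 and 0.007 m and z of lip in the frame of box between 0.046 and 0.064 m and angle between the z axis of cover and the z axis of box, either way round above 0.17 rad), for 0.1 s.
At the end, for the whole second after the job is handed in: Cover at rest flat in its seat: rear within 3 mm and lip within 4 mm of closed height, level with the box within 0.05 rad, lip 2 mm or more under the front bar, 7 mm or less off-centre. Lid at rest flat (0.1 rad) on the tray floor, within 50 mm (x) and 45 mm (y) of the tray centre (x of lip in the frame of box between -0.064 and -0.053 m and y of lip in the frame of box between -0.007 and 0.007 m and z of lip in the frame of box between 0.056 and 0.064 m and z of rear in the frame of box between 0.057 and 0.063 m and y of rear in the frame of box between -0.007 and 0.007 m and angle between the z axis of cover and the z axis of box, either way round below 0.05 rad and linear speed of cover below 0.02 m/s and x of lid in the frame of tray between -0.05 and 0.05 m and y of lid in the frame of tray between -0.045 and 0.045 m and z of lid in the frame of tray below 0.01 m and angle between lid's own z axis and vertical below 0.1 rad and linear speed of lid below 0.03 m/s); the robot touches nothing.
It fails at once if a bystander moved by more than 30 mm (distance of any of bearing, die_block, spray_can, screwdriver, wrench, small_bin, jar from where it was at the start of the episode above 0.03 m).
It fails at once if the dust lid dropped (falling free faster than 0.6 m/s) (linear speed of lid above 0.6 m/s and contact force between lid and the fingers below 0.05 N).
It also fails if it takes over 67 s, if anything falls off the work surface, if the arm or the gripper's body presses on something with over 40 N, if the wrist force passes 120 N, or if a joint passes its speed limit or range.

ROBOT

A 6-joint arm with a two-finger parallel gripper is mounted at the origin on the work surface. World frame = base frame: x ahead of the robot, y to its left, z up, the work surface at z = 0. Lengths are in m, angles in rad, forces in N, time in s.
With the tool pointing down it reaches from about 0.325 to 0.9 m from the base axis. Payload 6.1 kg.
Tool frame: the origin (TCP) lies at the very end of the fingers, on their centre line; the grasp point (between the pads) lies 19 mm behind it; z points along the fingers, y is the direction in which the jaws open and shut (so a half turn about z gives the same grasp; the last joint's range is limited). The gripper opens to 87 mm and grips with 3 to 60 N. Pads are 19 mm wide; open, the fingers measure 117 mm over their backs; the gripper's body (75 mm by 190 mm) begins 51 mm behind the grasp point.
Start: joints at [-1.434, 0.22, 1.526, -0, 1.395, -0.126], TCP at [0.162, -0.604, 0.223] pointing down, gripper open.
Joint ranges: [-2.98, 2.98], [-0.91, 2.08], [0.09, 2.57], [-1.24, 4.39], [0.2, 2.65], [-2.68, 2.68]. Speed limits (rad/s): [2.57, 2.57, 3.01, 3.14, 3.14, 3.14].

INTERFACE

Orientations are given as a unit quaternion [w, x, y, z].
In Python, from bench import robot gives the robot as it stands. The module is installed in compiled form; this text tells all that it offers.
- The arm moves only by the tool move_arm, never from a script. Its argument "increments" is a list of rows, each a list of 4 numbers: the shift along the tool's x, y, z in m, then the turn about the tool's z in rad. A call has 1 to 10 rows; each row shifts and turns the commanded pose from where the row before left it, along the tool's axes as they then stand; what a row does not reach is not made up. A row lasts 1/10 s, in which the tool goes at most 50 mm and 8.59 degrees, less where a joint would pass 70% of its speed; a pose out of reach is approached as far as the arm can. A call is refused whole if a number of a shift passes 0.05 or a number of a turn 0.15, either way. A call with a gripper value outside its range is refused whole. "fingers" is the closure, from 0 (fully open) to 1 (shut), set as the call begins (left out, the last holds). The fingers move at their own pace and stop on an object; "squeeze" is the grip in N (left out, the last holds). Time passes only in rows, so rows that do not move let the fingers close. It gives the time, the measured TCP pose, the force and the opening at its end, in the units of the state.
- robot.get_state(): the state, without advancing time (a new reading comes with each control period).
- robot.camera(name): name is "scene" or "top" or "wrist"; returns a dict with "image" (384x512x3 uint8, red, green, blue), "mtx" (3x3 intrinsics, pixels), "xyz" and "orientation" of the camera in the world; the wrist camera has in their place "hand_eye" (4x4, takes a point from camera to tool coordinates, whose origin is the TCP and whose axes are the flange's). Camera axes: x right, y down, z forward; pixel columns grow to the right and rows downward; lengths in m; the calibration is good to about 2 mm. A picture is of the moment at which its call begins: read the wrist's pose just before it. There is no depth.
- robot.hand_in(): hands the job in, once; it reports no verdict.
The state is a dict: "time": time; "joint_positions": joint angles; "joint_velocities": joint speeds; "effort": joint torques, N m; "eef_pos": TCP position; "tcp_rot": TCP orientation; "contact_force": force on the tool from outside, world axes, zero at the start; "torque": the same for the moment, N m; "width": opening from 0.0 (shut) to 1.0 (fully open).
Only numpy, scipy, OpenCV 4.12 (cv2) and the standard library are available. Lean on these libraries where they do the work, as an engineer would, in place of code of your own. Each camera call takes 0.05 s, during which the arm holds its last target.

## Working session

There is one attempt and no reset: what is moved stays moved. The work goes in short steps, Python scripts to look and compute and a tool call to move; the robot and the scene stay as the last step left them, time stands still between calls to the robot, and variables do not carry over. Pictures are saved under pics/ and viewed, and the job is handed in when it is done.

Besides the shell and the picture viewer there is one more tool, called after "Call:" as name(argument=value, ...) on one line, values as JSON. move_arm: Moves the arm, as the interface text tells. Its arguments: {"type":"object","properties":{"increments":{"type":"array"},"fingers":{"type":"number"},"squeeze":{"type":"number"}},"required":["increments"]}

```bash
mkdir -p pics; cat > h.py <<'E'
import numpy as np, cv2
from bench import robot
from scipy.spatial.transform import Rotation as R
def q2R(q): return R.from_quat([q[1],q[2],q[3],q[0]]).as_matrix()
def cam(n):
    s=robot.get_state(); c=robot.camera(n)
    if 'hand_eye' in c:
        T=np.eye(4);T[:3,:3]=q2R(s['tcp_rot']);T[:3,3]=s['eef_pos'];M=T@np.array(c['hand_eye'])
    else:
        M=np.eye(4)
        o=np.array(c['orientation']); M[:3,:3]=q2R(o) if o.size==4 else o.reshape(3,3); M[:3,3]=c['xyz']
    return np.array(c['image']),np.array(c['mtx']),M
def ray(K,M,u,v,z):
    d=M[:3,:3]@np.linalg.inv(K)@np.array([u,v,1.]); p=M[:3,3]
    return p+d*(z-p[2])/d[2]
def proj(K,M,P):
    p=M[:3,:3].T@(np.asarray(P)-M[:3,3]); q=K@p; return q[:2]/q[2]
def save(n,im): cv2.imwrite(n,cv2.cvtColor(im,cv2.COLOR_RGB2BGR))
E
python3 - <<'E'
from h import *
for n in ['scene','top','wrist']:
    im,K,M=cam(n); save(f'pics/{n}0.png',cv2.resize(im,(768,576),interpolation=cv2.INTER_CUBIC)); print(n,K.tolist(),M.round(3).tolist())
    np.savez(f'{n}0.npz',im=im,K=K,M=M)
s=robot.get_state();print(s)
E
```

```text
scene [[378.3671713248393, 0.0, 259.07397713810485], [0.0, 378.3671713248393, 190.49958168346205], [0.0, 0.0, 1.0]] [[-0.661, 0.604, -0.445, 1.161], [0.75, 0.526, -0.4, 0.591], [-0.008, -0.598, -0.801, 1.209], [0.0, 0.0, 0.0, 1.0]]
top [[487.26269599169484, 0.0, 250.7143642269414], [0.0, 487.26269599169484, 190.70456057234327], [0.0, 0.0, 1.0]] [[0.028, -0.992, 0.119, 0.343], [-1.0, -0.027, 0.007, -0.004], [-0.004, -0.119, -0.993, 1.555], [0.0, 0.0, 0.0, 1.0]]
wrist [[302.30887715938525, 0.0, 256.2275846851925], [0.0, 302.30887715938525, 192.30802407909076], [0.0, 0.0, 1.0]] [[0.259, -0.929, -0.263, 0.235], [-0.966, -0.25, -0.07, -0.583], [-0.0, 0.272, -0.962, 0.383], [0.0, 0.0, 0.0, 1.0]]
{'time': 0.15, 'joint_positions': array([-1.43406530e+00,  2.21049223e-01,  1.52733880e+00, -2.43782302e-05,
        1.39471780e+00, -1.26116107e-01]), 'joint_velocities': array([-0.00024602, -0.00041627, -0.00440997, -0.00162706, -0.00192714,
       -0.00039564]), 'effort': array([ 7.23363701e-04, -4.95193541e+01, -3.87879825e+01,  6.99289609e-02,
        5.31572197e-02, -1.02146498e-04]), 'eef_pos': array([ 0.16230696, -0.60306014,  0.22169096]), 'tcp_rot': array([-7.56514499e-04,  9.91375781e-01,  1.31047656e-01, -1.60144093e-05]), 'contact_force': array([ 0.39948111, -0.39406279, -0.95937026]), 'torque': array([ 0.04235545,  0.00316084, -0.01971745]), 'width': 1.0040513060196632}
```

View pics/top0.png

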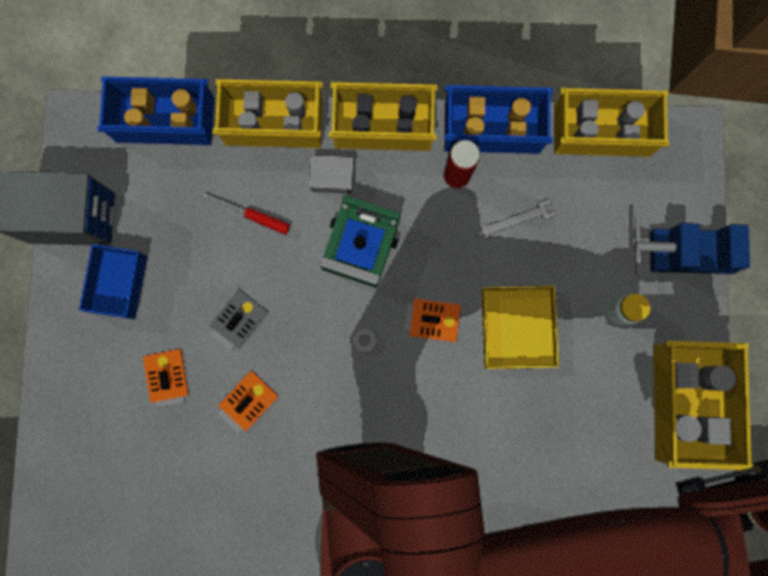

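View pics/scene0.png

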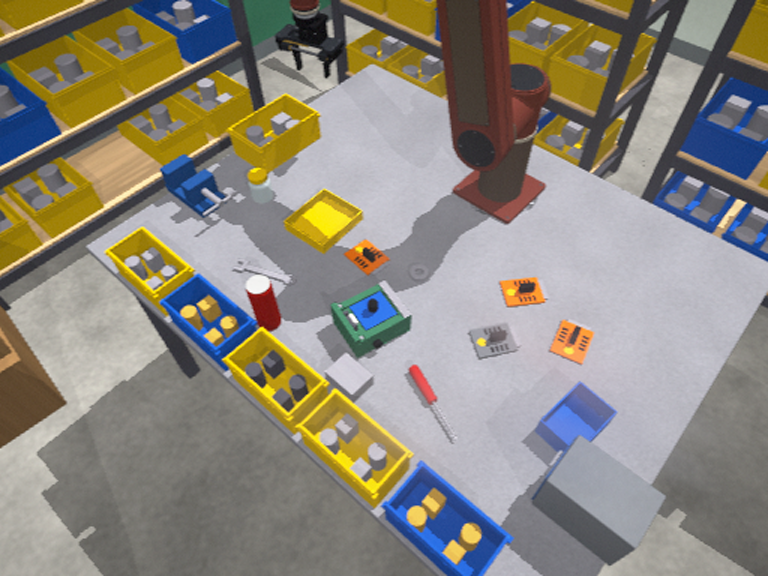

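View pics/wrist0.png

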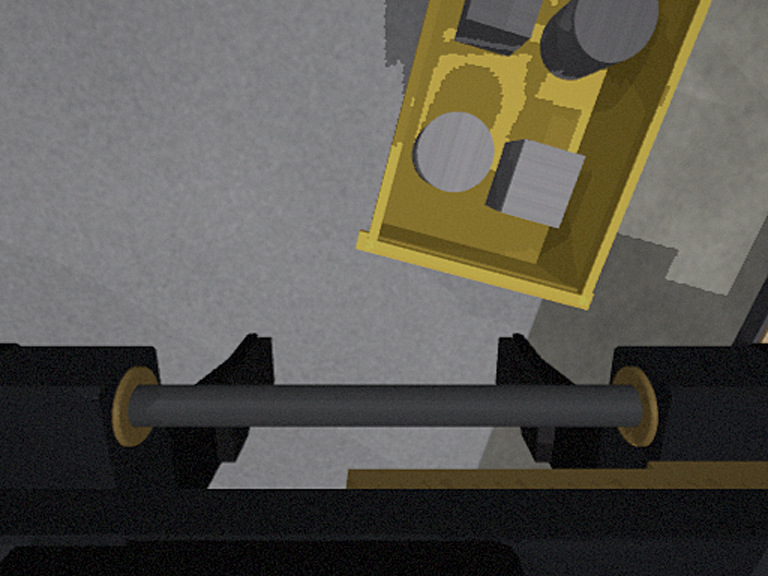

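Top view (768×576): the green box with the blue lid is at (360,240), with its bar at (352,272) and its roller at (367,217). The empty yellow tray is at (520,327). Cover candidates are grey (238,320), orange (165,377), orange (248,400) and orange (436,320). The grey one matches the description. The yellow bins with contents (for example at 268,115) aren't the tray.

```bash
python3 - <<'E'
from h import *
d=np.load('top0.npz');im,K,M=d['im'],d['K'],d['M']
hsv=cv2.cvtColor(im,cv2.COLOR_RGB2HSV)
def blob(mask,x0,y0,x1,y1):
    m=np.zeros(mask.shape,np.uint8); m[y0:y1,x0:x1]=mask[y0:y1,x0:x1]*255
    c=max(cv2.findContours(m,cv2.RETR_EXTERNAL,cv2.CHAIN_APPROX_NONE)[0],key=cv2.contourArea); return c
blue=cv2.inRange(hsv,(105,120,60),(130,255,255))>0
yel=cv2.inRange(hsv,(20,120,60),(35,255,255))>0
green=cv2.inRange(hsv,(60,80,30),(95,255,255))>0
black=im.max(2)<45
def rep(n,c,z):
    b=cv2.minAreaRect(c); pts=cv2.boxPoints(b)
    w=np.array([ray(K,M,*p,z)[:2] for p in pts]); print(n,np.array(b[0]).round(1),'ctr',ray(K,M,*b[0],z)[:2].round(4),'sides',[round(np.linalg.norm(w[i]-w[(i+1)%4]),4) for i in range(4)],'ang',[round(np.degrees(np.arctan2(*(w[(i+1)%4]-w[i])[::-1])),1) for i in range(2)]); return w
rep('lid',blob(blue,205,125,270,195),.065)
rep('knob',blob(black,225,150,255,170),.095)
print(rep('green',blob(green,205,125,270,195),.066))
print(rep('tray',blob(yel,315,185,380,250),.035))
# roller in box: white ; cover: dot
c=blob(yel,155,195,175,215); rep('dot',c,.006)
c=blob(black,145,200,170,225); rep('rib',c,.032)
a=im[120:200,200:280]; b=im[185:240,135:190]
save('pics/crop1.png',np.hstack([cv2.resize(a,(400,400),interpolation=2),cv2.resize(b,(400,400),interpolation=2)]))
E
```

```text
lid [239.6 162.7] ctr [0.6086 0.0432] sides [np.float64(0.0904), np.float64(0.0799), np.float64(0.0902), np.float64(0.0794)] ang [np.float64(-16.3), np.float64(-107.2)]
knob [239.5 161. ] ctr [0.6085 0.0427] sides [np.float64(0.0195), np.float64(0.0195), np.float64(0.0195), np.float64(0.0195)] ang [np.float64(-42.9), np.float64(-133.8)]
green [241.  156.2] ctr [0.6291 0.0396] sides [np.float64(0.1366), np.float64(0.1287), np.float64(0.1361), np.float64(0.1274)] ang [np.float64(-16.2), np.float64(-107.2)]
[[ 0.58277526  0.1197755 ]
 [ 0.71394777  0.08170294]
 [ 0.675802   -0.04116357]
 [ 0.54547478 -0.00199162]]
tray [346.4 217.5] ctr [ 0.4496 -0.2941] sides [np.float64(0.156), np.float64(0.1708), np.float64(0.1539), np.float64(0.1708)] ang [np.float64(-86.3), np.float64(-178.0)]
[[ 0.53040628 -0.21271892]
 [ 0.54047509 -0.36841346]
 [ 0.36976746 -0.37443906]
 [ 0.35984186 -0.22081691]]
dot [164.3 204.4] ctr [0.4775 0.2814] sides [np.float64(0.0213), np.float64(0.0202), np.float64(0.0213), np.float64(0.0202)] ang [np.float64(-23.9), np.float64(-114.8)]
rib [155.9 213.8] ctr [0.4451 0.3016] sides [np.float64(0.0402), np.float64(0.0174), np.float64(0.0402), np.float64(0.0173)] ang [np.float64(-36.2), np.float64(-126.6)]
```

View pics/crop1.png

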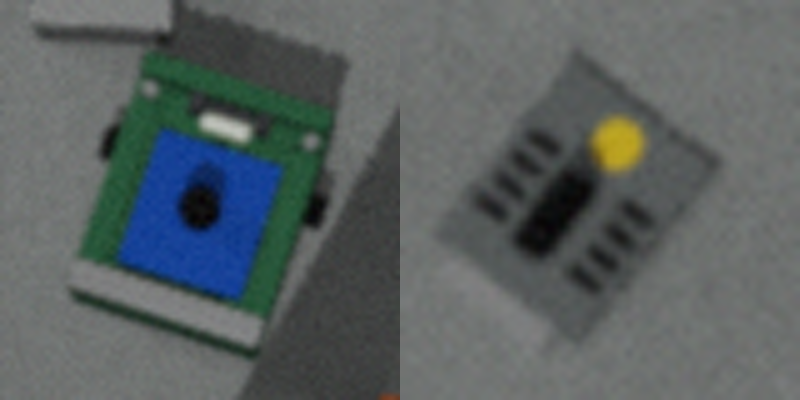

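The crop confirms it: the grey cover has its black rib in the middle, the yellow dot to the upper right (rear) and the pale lip to the lower left. Now I'll move over the lid.

Call:
move_arm(increments=[[0.03,-0.0255,0,0],[0.03,-0.0255,0,0],[0.03,-0.0255,0,0],[0.03,-0.0255,0,0],[0.03,-0.0255,0,0],[0.03,-0.0255,0,0],[0.03,-0.0255,0,0],[0.03,-0.0255,0,0],[0.03,-0.0255,0,0],[0.03,-0.0255,0,0]], fingers=0)

```text
time: 1.15
eef_pos: [0.3863, -0.2778, 0.2224]
tcp_rot: [-0.0, 0.991, 0.131, -0.0]
contact_force: [-0.6, -0.3, 0.2]
width: 1.0
```

Call:
move_arm(increments=[[0.03,-0.0255,0,0],[0.03,-0.0255,0,0],[0.03,-0.0255,0,0],[0.03,-0.0255,0,0],[0.03,-0.0255,0,0],[0.03,-0.0255,0,0],[0.03,-0.0255,0,0],[0.03,-0.0255,0,0],[0.03,-0.0255,0,0],[0.03,-0.0255,0,0]])

```text
time: 2.15
eef_pos: [0.6098, 0.0464, 0.2222]
tcp_rot: [0.0, 0.991, 0.131, -0.0]
contact_force: [0.0, -0.2, 0.9]
width: 1.003
```

Call:
move_arm(increments=[[0,0,0,0.138],[0,0,0,0.138],[0,0,0,0.138],[0,0,0,0.138],[0,0,0,0]])

```text
time: 2.65
eef_pos: [0.609, 0.0449, 0.2221]
tcp_rot: [0.0, 0.989, -0.145, -0.0]
contact_force: [0.8, -0.3, -0.4]
width: 1.003
```

```bash
cat >> h.py <<'E'
def st():
    s=robot.get_state(); m=q2R(s['tcp_rot']); yaw=np.degrees(np.arctan2(m[1,0],m[0,0]))
    print('t',round(s['time'],2),'tcp',np.round(s['eef_pos'],4),'yaw',round(yaw,2),'tilt',np.round(m[:,2],3),'F',np.round(s['contact_force'],1),'w',round(s['width'],3),'q6',round(s['joint_positions'][5],2)); return s,m,yaw
def goto(x,y,z,yaw=None):
    s,m,y0=st(); d=m.T@(np.array([x,y,z])-s['eef_pos']); print('tool shift',d.round(4), 'turn', None if yaw is None else round(-np.radians((yaw-y0+180)%360-180),4))
E
python3 - <<'E'
from h import *
goto(.6086,.0432,.22,-16.5)
im,K,M=cam('wrist'); save('pics/w1.png',cv2.resize(im,(768,576),interpolation=2)); np.savez('w1.npz',im=im,K=K,M=M)
E
```

```text
t 2.65 tcp [0.609  0.0449 0.2221] yaw -16.63 tilt [-0.001  0.    -1.   ] F [ 0.8 -0.3 -0.4] w 1.003 q6 1.81
tool shift [0.0001 0.0018 0.0021] turn -0.0023
```

View pics/w1.png

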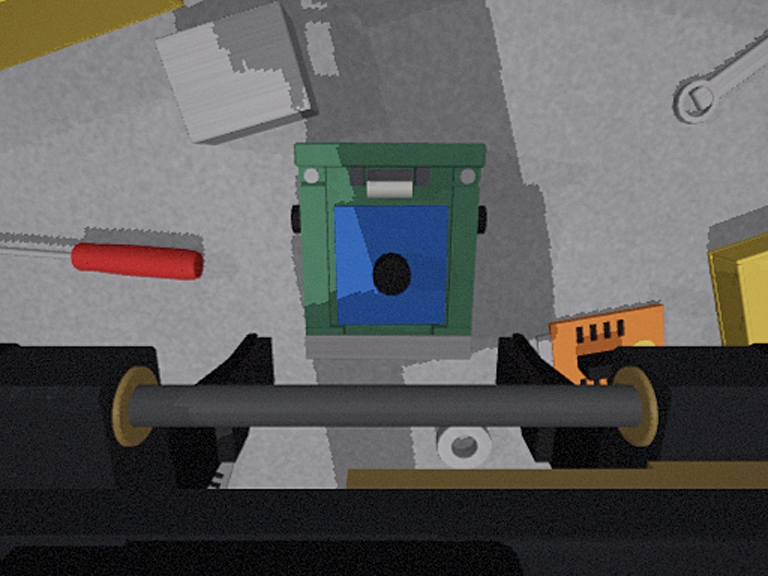

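The wrist view shows the box at about (390,240), the knob at (392,274) and the roller at (390,188), aligned with the jaws. I'll measure the box and knob here.

```bash
python3 - <<'E'
from h import *
d=np.load('w1.npz');im,K,M=d['im'],d['K'],d['M']
hsv=cv2.cvtColor(im,cv2.COLOR_RGB2HSV)
def big(m,r):
    x0,y0,x1,y1=r; k=np.zeros(m.shape,np.uint8);k[y0:y1,x0:x1]=m[y0:y1,x0:x1]
    return max(cv2.findContours(k,0,1)[0],key=cv2.contourArea)
def wr(n,c,z):
    b=cv2.minAreaRect(c);p=cv2.boxPoints(b);w=np.array([ray(K,M,*q,z)[:2] for q in p])
    print(n,np.round(b[0],1),'ctr',w.mean(0).round(4),[ (round(float(np.linalg.norm(w[(i+1)%4]-w[i])),4),round(float(np.degrees(np.arctan2(*(w[(i+1)%4]-w[i])[::-1]))),1)) for i in (0,1)]);return w
R_=(185,85,340,225)
wr('lid',big(cv2.inRange(hsv,(105,120,50),(130,255,255)),R_),.065)
kn=big((im.max(2)<40).astype(np.uint8)*255,(240,160,280,200))
wr('knobtop',kn,.095); print(cv2.minEnclosingCircle(kn))
wr('roller',big(cv2.inRange(hsv,(0,0,150),(180,60,255)),(235,110,285,135)),.074)
wr('bar',big(cv2.inRange(hsv,(0,0,60),(180,50,255)),(200,222,320,238)),.071)
# green rear block back edge z=.08
g=cv2.inRange(hsv,(60,70,25),(95,255,255))
for u in (210,230,260,290,310):
    v=np.where(g[80:230,u]>0)[0]+80; print(u,v.min(),ray(K,M,u,v.min()-.5,.08)[:2].round(4), v.max(),ray(K,M,u,v.max()+.5,.071)[:2].round(4))
for v in (105,):
    u=np.where(g[v,180:340]>0)[0]+180; print('rearblk sides',u.min(),u.max(),ray(K,M,u.min()-.5,v,.08)[:2].round(4),ray(K,M,u.max()+.5,v,.08)[:2].round(4))
E
```

```text
lid [260.5 176.5] ctr [0.6088 0.0405] [(0.0781, -106.7), (0.0875, 165.5)]
knobtop [260.5 182.5] ctr [0.611  0.0403] [(0.0223, -106.7), (0.0273, 164.2)]
((260.5, 182.3148193359375), 13.767250061035156)
roller [259.5 124.5] ctr [0.6637 0.0255] [(0.0289, -106.7), (0.0068, 164.3)]
bar [259.5 229.5] ctr [0.554  0.0579] [(0.1315, -106.7), (0.018, 166.6)]
210 95 [0.7045 0.0629] 222 [0.5777 0.108 ]
230 95 [0.699  0.0445] 222 [0.5714 0.0868]
260 96 [0.6899 0.0173] 222 [0.5619 0.055 ]
290 96 [ 0.6817 -0.0102] 222 [0.5524 0.0233]
310 96 [ 0.6762 -0.0285] 222 [0.546  0.0021]
rearblk sides 197 322 [0.6991 0.0785] [ 0.6643 -0.038 ]
```

Call:
move_arm(increments=[[0.002,0.003,0.02,0],[0,0,0.03,0],[0,0,0.03,0],[0,0,0.03,0],[0,0,0.02,0],[0,0,0.01,0],[0,0,0.008,0],[0,0,0,0]])

```text
time: 3.5
eef_pos: [0.6101, 0.0414, 0.0741]
tcp_rot: [0.0, 0.99, -0.144, -0.0]
contact_force: [-0.7, 0.3, -0.1]
width: 0.998
```

Call:
move_arm(increments=[[0,0,0,0],[0,0,0,0],[0,0,0,0],[0,0,0,0],[0,0,0,0],[0,0,0,0]], fingers=1, squeeze=25)

```text
time: 4.1
eef_pos: [0.6104, 0.0414, 0.0747]
tcp_rot: [-0.0, 0.99, -0.144, 0.0]
contact_force: [0.5, -0.1, 0.3]
width: 0.543
```

Call:
move_arm(increments=[[0,0,0,0],[0,0,0,0],[0,0,0,0],[0,0,0,0],[0,0,0,0],[0,0,0,0]])

```text
time: 4.7
eef_pos: [0.6103, 0.0413, 0.0745]
tcp_rot: [0.0, 0.99, -0.144, -0.0]
contact_force: [-0.9, -1.3, 0.2]
width: 0.291
```

Call:
move_arm(increments=[[0,0,-0.005,0],[0,0,-0.01,0],[0,0,-0.015,0],[0,0,-0.02,0],[0,0,-0.025,0],[0,0,-0.025,0],[0,0,0,0]])

```text
time: 5.4
eef_pos: [0.6136, 0.0413, 0.1809]
tcp_rot: [-0.0, 0.99, -0.144, 0.005]
contact_force: [0.4, -1.0, -0.6]
width: 0.29
```

```bash
python3 - <<'E'
from h import *
goto(.4496,-.2941,.174,-16.5)
im,K,M=cam('wrist'); save('pics/w2.png',im)
im,K,M=cam('top'); save('pics/t2.png',im);np.savez('t2.npz',im=im,K=K,M=M)
E
```

```text
t 5.4 tcp [0.6136 0.0413 0.1809] yaw -16.57 tilt [ 0.01  -0.001 -1.   ] F [ 0.4 -1.  -0.6] w 0.29 q6 1.8
tool shift [-0.0617  0.3682  0.0054] turn -0.0011
```

View pics/w2.png

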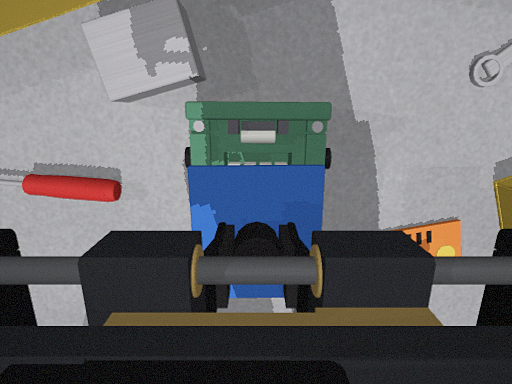

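The lid is held. Next I'll take it over the tray.

Call:
move_arm(increments=[[-0.003,0.0184,0,0],[-0.006,0.0368,0,0],[-0.006,0.0368,0,0],[-0.006,0.0368,0,0],[-0.006,0.0368,0,0],[-0.006,0.0368,0,0],[-0.006,0.0368,0,0],[-0.006,0.0368,0,0],[-0.006,0.0368,0,0],[-0.006,0.0368,0,0]])

```text
time: 6.5
eef_pos: [0.4534, -0.2785, 0.1729]
tcp_rot: [-0.001, 0.99, -0.144, -0.001]
contact_force: [0.0, -0.2, -0.2]
width: 0.292
```

Call:
move_arm(increments=[[-0.003,0.0184,0,0],[0,0,0.02,0],[0,0,0.03,0],[0,0,0.03,0],[0,0,0.03,0],[0,0,0.02,0],[0,0,0.01,0],[0,0,0.01,0],[0,0,0,0]])

```text
time: 7.4
eef_pos: [0.4468, -0.2938, 0.0233]
tcp_rot: [-0.001, 0.99, -0.144, -0.001]
contact_force: [0.5, 0.1, -1.4]
width: 0.29
```

```bash
python3 - <<'E'
from h import *
goto(.4496,-.2941,.0185,-16.5)
im,K,M=cam('wrist'); save('pics/w3.png',im)
E
```

```text
t 7.4 tcp [ 0.4468 -0.2938  0.0233] yaw -16.59 tilt [-0.002  0.002 -1.   ] F [ 0.5  0.1 -1.4] w 0.29 q6 1.13
tool shift [ 0.0028 -0.0005  0.0048] turn -0.0015
```

View pics/w3.png

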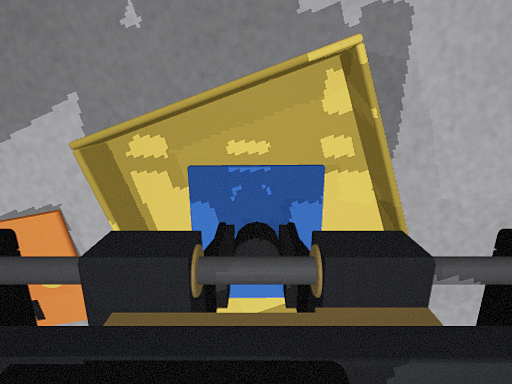

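Call:
move_arm(increments=[[0,0,0.003,0],[0,0,0.002,0],[0,0,0,0]])

```text
time: 7.75
eef_pos: [0.4481, -0.2944, 0.0199]
tcp_rot: [0.0, 0.99, -0.144, 0.0]
contact_force: [0.1, 0.7, -1.5]
width: 0.291
```

Call:
move_arm(increments=[[0,0,0,0],[0,0,0,0],[0,0,0,0],[0,0,0,0]], fingers=0.5)

```text
time: 8.15
eef_pos: [0.448, -0.2943, 0.0197]
tcp_rot: [0.0, 0.99, -0.144, 0.0]
contact_force: [0.3, 0.5, 0.1]
width: 0.484
```

```bash
python3 - <<'E'
from h import *
st()
im,K,M=cam('wrist'); save('pics/w4.png',im)
E
```

```text
t 8.15 tcp [ 0.448  -0.2943  0.0197] yaw -16.57 tilt [ 0. -0. -1.] F [0.3 0.5 0.1] w 0.484 q6 1.13
```

View pics/w4.png

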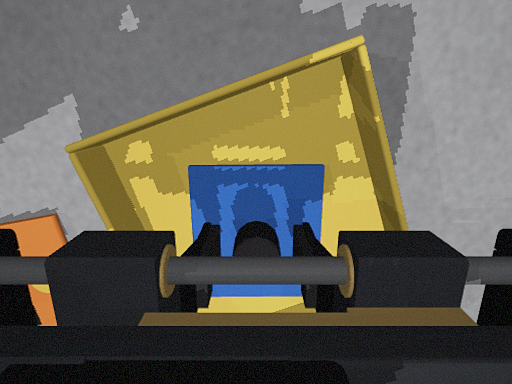

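Call:
move_arm(increments=[[0,0,-0.02,0],[0,0,-0.04,0],[0,0,-0.04,0],[0,0,-0.04,0],[0,0,-0.04,0],[0,0,-0.02,0]], fingers=0.2)

```text
time: 8.8
eef_pos: [0.4492, -0.2954, 0.2241]
tcp_rot: [0.002, 0.99, -0.144, 0.003]
contact_force: [0.8, 0.1, -0.9]
width: 0.798
```

Call:
move_arm(increments=[[0,0,0,-0.142],[0,0,0,-0.142],[0,0,0,-0.142],[0,0,0,-0.142],[0,0,0,-0.142],[0,0,0,-0.142],[0,0,0,-0.142],[0,0,0,-0.142],[0,0,0,-0.142],[0,0,0,-0.142]])

```text
time: 9.8
eef_pos: [0.4478, -0.2942, 0.2195]
tcp_rot: [-0.0, 0.843, 0.538, -0.0]
contact_force: [0.3, 0.4, 0.3]
width: 0.797
```

Call:
move_arm(increments=[[0,0,0,-0.142],[0,0,0,-0.142],[0,0,0,-0.142],[0,0,0,-0.142],[0,0,0,-0.142],[0,0,0,-0.142],[0,0,0,-0.142],[0,0,0,-0.142],[0,0,0,-0.142],[0,0,0,-0.142]])

```text
time: 10.8
eef_pos: [0.4478, -0.2942, 0.2195]
tcp_rot: [-0.0, 0.288, 0.958, 0.0]
contact_force: [-0.7, -0.5, 0.2]
width: 0.805
```

```bash
python3 - <<'E'
from h import *
goto(.45,.29,.22,146)
E
```

```text
t 10.8 tcp [ 0.4478 -0.2942  0.2195] yaw 146.49 tilt [-0.  0. -1.] F [-0.7 -0.5  0.2] w 0.805 q6 -1.71
tool shift [ 0.3207  0.4883 -0.0005] turn 0.0085
```

Call:
move_arm(increments=[[0.023,0.035,0,0],[0.023,0.035,0,0],[0.023,0.035,0,0],[0.023,0.035,0,0],[0.023,0.035,0,0],[0.023,0.035,0,0],[0.023,0.035,0,0],[0.023,0.035,0,0],[0.023,0.035,0,0],[0.023,0.035,0,0]])

```text
time: 11.8
eef_pos: [0.4516, 0.1263, 0.2198]
tcp_rot: [0.0, 0.291, 0.957, 0.0]
contact_force: [1.2, 0.3, 0.5]
width: 0.799
```

Call:
move_arm(increments=[[0.023,0.035,0,0],[0.023,0.035,0,0],[0.023,0.035,0,0],[0.023,0.035,0,0],[0,0,0,0],[0,0,0,0]])

```text
time: 12.4
eef_pos: [0.4529, 0.2928, 0.2192]
tcp_rot: [-0.0, 0.29, 0.957, -0.0]
contact_force: [0.5, -0.5, -0.1]
width: 0.802
```

```bash
python3 - <<'E'
from h import *
st()
im,K,M=cam('wrist'); save('pics/w5.png',cv2.resize(im,(768,576),interpolation=2)); np.savez('w5.npz',im=im,K=K,M=M)
im,K,M=cam('top'); save('pics/t5.png',cv2.resize(im,(768,576),interpolation=2));np.savez('t5.npz',im=im,K=K,M=M)
E
```

```text
t 12.4 tcp [0.4529 0.2928 0.2192] yaw 146.29 tilt [-0.001 -0.001 -1.   ] F [ 0.5 -0.5 -0.1] w 0.802 q6 -0.55
```

View pics/w5.png

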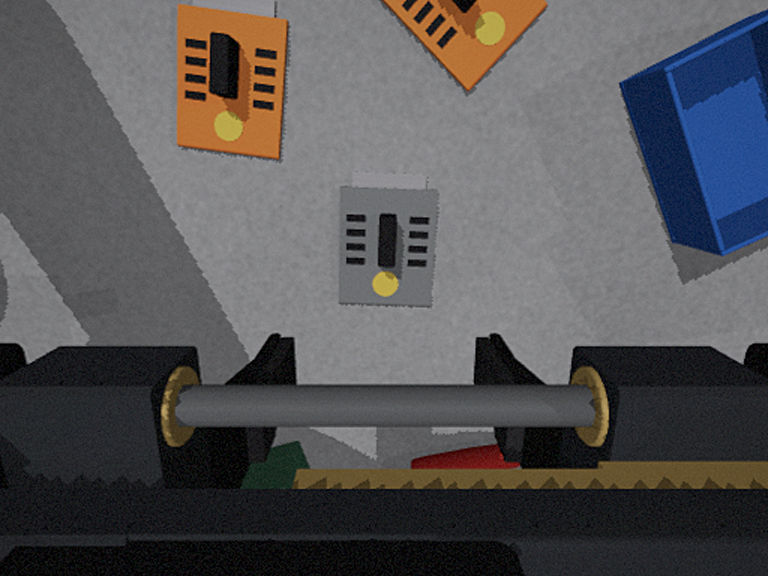

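View pics/t5.png

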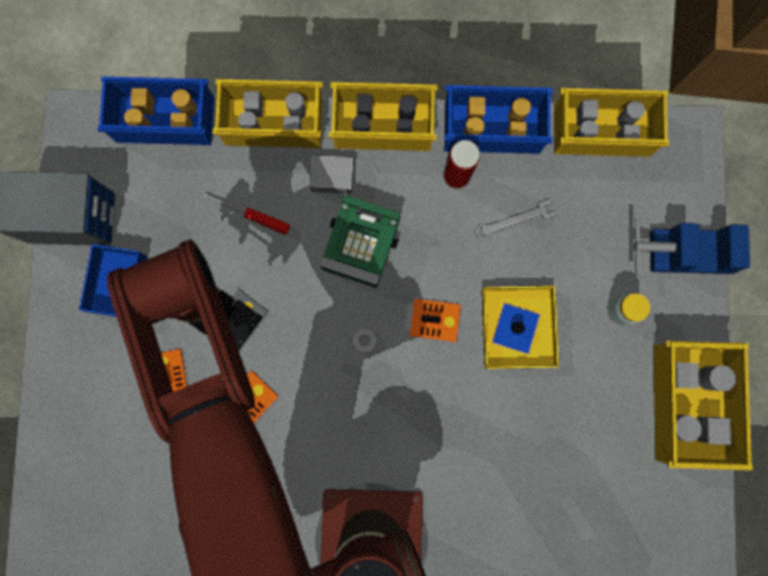

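The top view shows the lid flat in the tray at (517,328) and the box open. The wrist view shows the grey cover at (388,245), with its dot at (385,284), its rib at (388,240) and its lip at the top. I'll measure it now.

```bash
python3 - <<'E'
from h import *
d=np.load('w5.npz');im,K,M=d['im'],d['K'],d['M']
hsv=cv2.cvtColor(im,cv2.COLOR_RGB2HSV)
def big(m,r):
    x0,y0,x1,y1=r; k=np.zeros(m.shape,np.uint8);k[y0:y1,x0:x1]=m[y0:y1,x0:x1]
    return max(cv2.findContours(k,0,1)[0],key=cv2.contourArea)
c=big(cv2.inRange(hsv,(20,90,60),(38,255,255)),(235,175,285,205)); (u,v),r=cv2.minEnclosingCircle(c); print('dot',u,v,r,ray(K,M,u,v,.006)[:2].round(4))
# rib top face: edges
k=big((im.max(2)<40).astype(np.uint8)*255,(250,135,268,182)); x,y,w,h=cv2.boundingRect(k);print('rib',x,y,w,h)
# plate edges: grey difference; print profile
g=cv2.cvtColor(im,cv2.COLOR_RGB2GRAY).astype(int)
print('row150',g[160,215:300].tolist()); print('col 240',g[105:212,240].tolist())
save('pics/c5.png',cv2.resize(im[105:215,215:305],None,fx=6,fy=5.4,interpolation=2))
E
```

```text
dot 256.4696960449219 188.67172241210938 8.633199691772461 [0.476  0.2781]
rib 252 143 12 35
row150 [137, 138, 138, 131, 130, 127, 128, 130, 131, 129, 126, 115, 113, 108, 107, 105, 111, 108, 111, 107, 109, 112, 111, 108, 109, 110, 111, 111, 108, 110, 107, 107, 106, 109, 112, 110, 109, 46, 8, 34, 20, 27, 25, 23, 22, 29, 17, 16, 28, 57, 78, 80, 73, 86, 117, 114, 110, 113, 113, 115, 118, 119, 115, 117, 113, 120, 116, 120, 117, 117, 118, 115, 109, 111, 117, 131, 137, 134, 133, 132, 128, 130, 133, 136, 136]
col 240 [137, 142, 137, 138, 143, 137, 139, 139, 139, 142, 146, 146, 147, 147, 142, 144, 144, 146, 144, 145, 107, 110, 114, 113, 110, 110, 115, 110, 114, 113, 113, 110, 110, 111, 111, 109, 116, 117, 35, 26, 29, 20, 41, 100, 116, 107, 111, 108, 9, 26, 19, 28, 60, 118, 110, 110, 109, 55, 28, 5, 17, 36, 101, 110, 110, 110, 112, 5, 15, 23, 25, 61, 115, 113, 111, 111, 110, 107, 115, 110, 112, 109, 109, 105, 108, 112, 108, 113, 111, 112, 112, 113, 111, 109, 110, 114, 108, 93, 132, 127, 133, 127, 126, 133, 134, 139, 134]
```

View pics/c5.png

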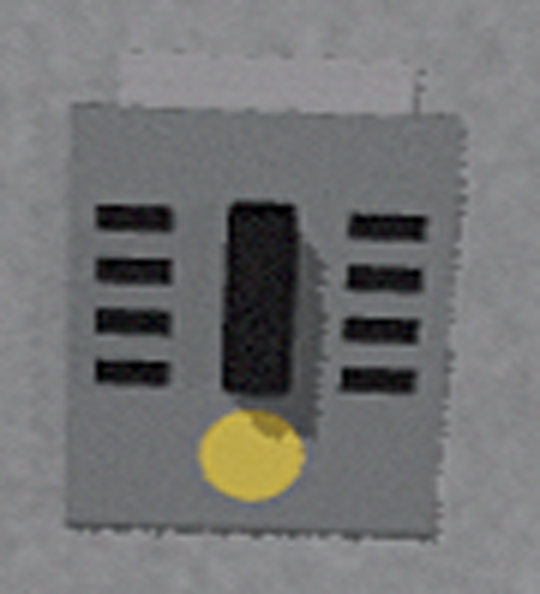

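```bash
python3 - <<'E'
from h import *
d=np.load('w5.npz');K,M=d['K'],d['M']
P={n:ray(K,M,215+x/6,105+y/5.4,z)[:2] for n,x,y,z in [('FL',72,103,.006),('FR',463,114,.006),('RR',437,534,.006),('RL',66,520,.006),('dot',252,455,.006),('rF',263,203,.032),('rR',257,393,.012)]}
for n in P: print(n,P[n].round(4))
a=lambda v:np.degrees(np.arctan2(v[1],v[0])).round(2)
print('x dirs',a(P['RL']-P['FL']),a(P['RR']-P['FR']),'y dirs',a(P['FL']-P['FR']),a(P['RL']-P['RR']))
print('ctr',np.mean([P[k] for k in('FL','FR','RR','RL')],0).round(4),'len',[np.linalg.norm(P['RL']-P['FL']).round(4),np.linalg.norm(P['FR']-P['FL']).round(4)])
E
```

```text
FL [0.3887 0.2935]
FR [0.4346 0.3578]
RR [0.5157 0.3007]
RL [0.4681 0.2357]
dot [0.477  0.2783]
rF [0.4261 0.3147]
rR [0.4638 0.2883]
x dirs -36.02 -35.13 y dirs -125.49 -126.24
ctr [0.4518 0.2969] len [np.float64(0.0982), np.float64(0.079)]
```

Call:
move_arm(increments=[[0,0,0.01,0.035],[0.005,0.003,0.03,0],[0,0,0.04,0],[0,0,0.04,0],[0,0,0.04,0],[0,0,0.02,0],[0,0,0.016,0],[0,0,0.01,0],[0,0,0,0]])

```text
time: 13.4
eef_pos: [0.4504, 0.296, 0.0124]
tcp_rot: [-0.001, 0.309, 0.951, -0.001]
contact_force: [-0.2, 0.1, 0.4]
width: 0.801
```

```bash
python3 - <<'E'
from h import *
goto(.4502,.2981,.013,144.3)
im,K,M=cam('wrist'); save('pics/w6.png',im)
E
```

```text
t 13.4 tcp [0.4504 0.296  0.0124] yaw 144.06 tilt [-0.002 -0.001 -1.   ] F [-0.2  0.1  0.4] w 0.801 q6 -0.51
tool shift [ 0.0014  0.0016 -0.0006] turn -0.0043
```

View pics/w6.png

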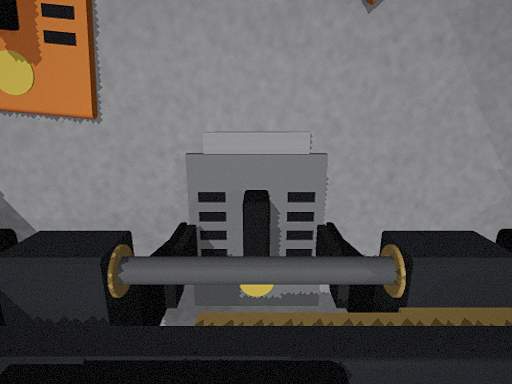

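The cover is centred between the fingers, so I'll close.

Call:
move_arm(increments=[[0.001,0.001,0,0],[0,0,0,0],[0,0,0,0],[0,0,0,0],[0,0,0,0],[0,0,0,0],[0,0,0,0],[0,0,0,0],[0,0,0,0],[0,0,0,0]], fingers=1, squeeze=20)

```text
time: 14.45
eef_pos: [0.4507, 0.2987, 0.0135]
tcp_rot: [-0.0, 0.308, 0.951, -0.0]
contact_force: [-1.2, -1.4, 1.5]
width: 0.158
```

Call:
move_arm(increments=[[0,0,0,0],[0,0,0,0],[0,0,-0.01,0],[0,0,-0.02,0],[0,0,-0.03,0],[0,0,-0.03,0],[0,0,-0.03,0],[0,0,-0.02,0],[0,0,0,0]])

```text
time: 15.35
eef_pos: [0.4534, 0.3002, 0.158]
tcp_rot: [0.003, 0.308, 0.951, 0.003]
contact_force: [0.0, 1.2, -0.1]
width: 0.158
```

```bash
python3 - <<'E'
from h import *
goto(.4502,.2981,.15,163.35)
im,K,M=cam('wrist'); save('pics/w7.png',im);np.savez('w7.npz',im=im,K=K,M=M)
E
```

```text
t 15.35 tcp [0.4534 0.3002 0.158 ] yaw 144.15 tilt [ 0.007  0.004 -1.   ] F [ 0.   1.2 -0.1] w 0.158 q6 -0.51
tool shift [ 0.0014 -0.0036  0.0079] turn -0.3351
```

View pics/w7.png

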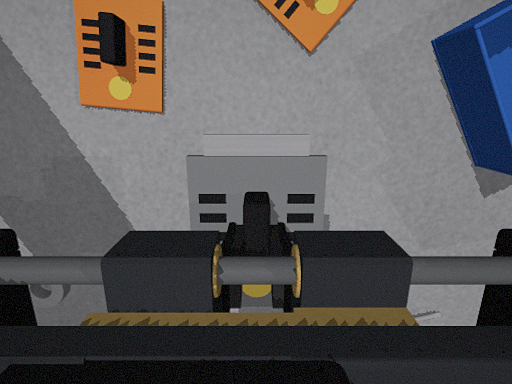

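Held flat, with the opening matching the rib. The tool can't tilt, so I'll tilt the cover in the grip by lowering its rear edge onto the box's fixed front bar. First I'll turn to the box's yaw and move in front of it.

Call:
move_arm(increments=[[0,0,0,-0.112],[0,0,0,-0.112],[0,0,0,-0.111],[-0.019,-0.034,0,0],[-0.019,-0.034,0,0],[-0.019,-0.034,0,0],[-0.019,-0.034,0,0],[-0.019,-0.034,0,0],[-0.019,-0.034,0,0],[0,0,0,0]])

```text
time: 16.4
eef_pos: [0.5014, 0.0667, 0.1518]
tcp_rot: [-0.001, 0.147, 0.989, -0.001]
contact_force: [-0.1, 1.0, 0.2]
width: 0.155
```

```bash
python3 - <<'E'
from h import *
goto(.5046,.0725,.09,163.35)
im,K,M=cam('wrist'); save('pics/w8.png',im)
im,K,M=cam('scene'); save('pics/s8.png',cv2.resize(im[120:300,150:390],(800,600),interpolation=2))
im,K,M=cam('top'); save('pics/t8.png',cv2.resize(im[100:250,160:360],(800,600),interpolation=2));np.savez('t8.npz',im=im,K=K,M=M)
E
```

```text
t 16.4 tcp [0.5014 0.0667 0.1518] yaw 163.08 tilt [-0.002 -0.002 -1.   ] F [-0.1  1.   0.2] w 0.155 q6 -1.3
tool shift [-0.0015  0.0066  0.0618] turn -0.0047
```

View pics/s8.png

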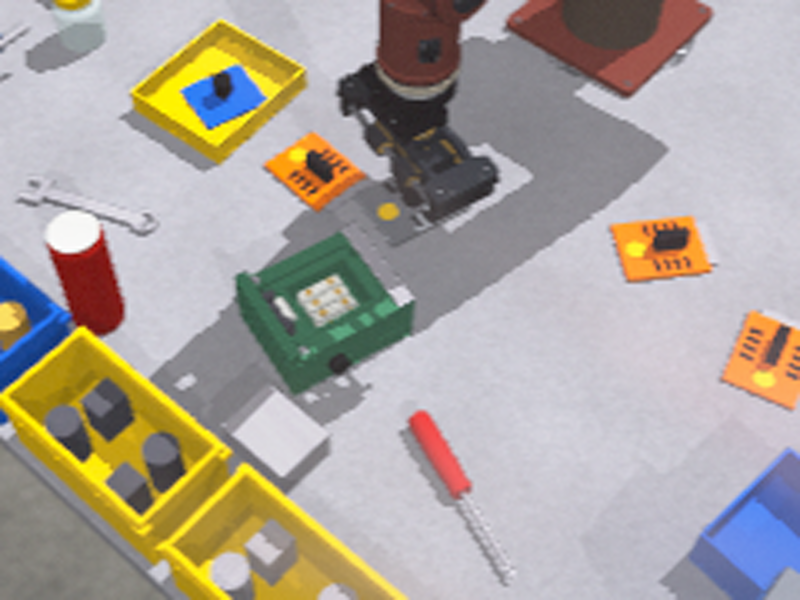

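View pics/t8.png

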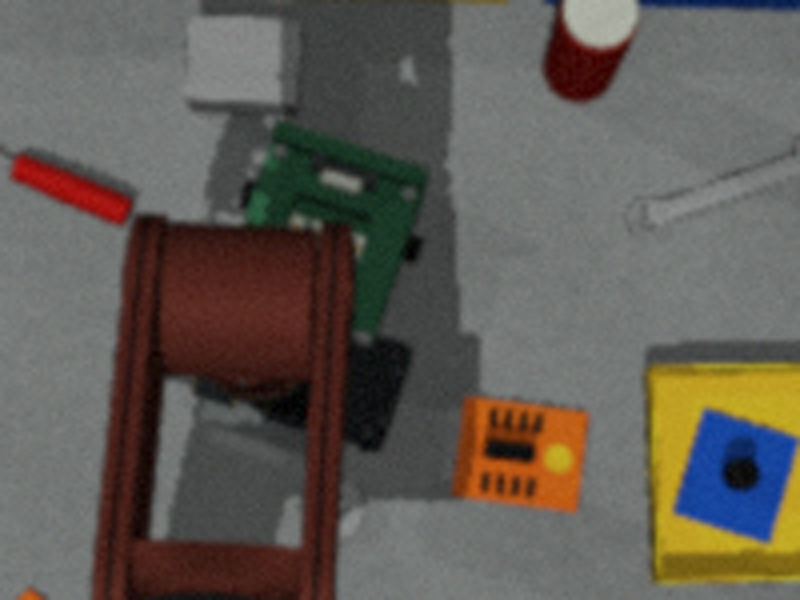

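The cover is level in front of the bar. I'll lower it to tilt it.

Call:
move_arm(increments=[[-0.0015,0.0065,0.01,-0.004],[0,0,0.02,0],[0,0,0.02,0],[0,0,0.012,0],[0,0,0.003,0],[0,0,0.003,0],[0,0,0.003,0],[0,0,0.003,0],[0,0,0,0]])

```text
time: 17.45
eef_pos: [0.505, 0.077, 0.0806]
tcp_rot: [0.0, 0.143, 0.99, 0.0]
contact_force: [-2.6, 1.0, 1.8]
width: 0.16
```

```bash
python3 - <<'E'
from h import *
st()
im,K,M=cam('wrist'); save('pics/w9.png',im)
im,K,M=cam('scene'); save('pics/s9.png',cv2.resize(im[160:260,230:360],(780,600),interpolation=2))
E
```

```text
t 17.45 tcp [0.505  0.077  0.0806] yaw 163.57 tilt [ 0.     0.001 -1.   ] F [-2.6  1.   1.8] w 0.16 q6 -1.29
```

View pics/s9.png

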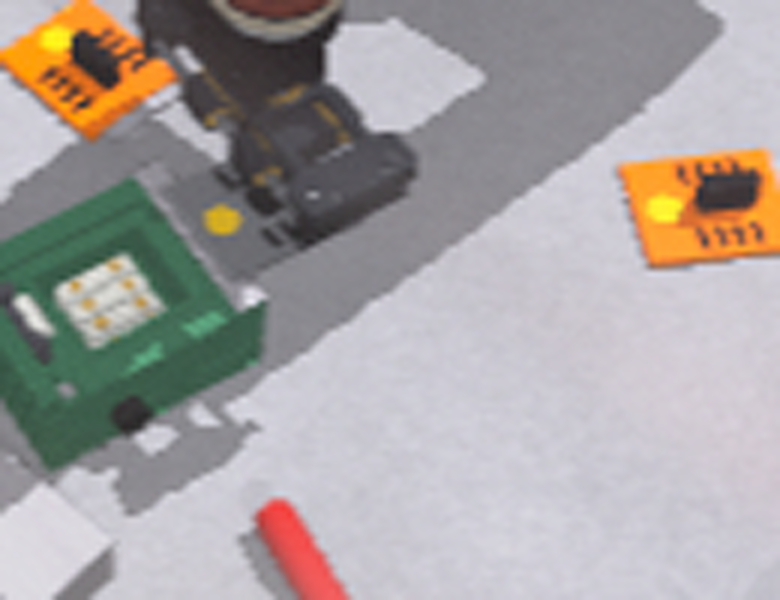

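View pics/w9.png

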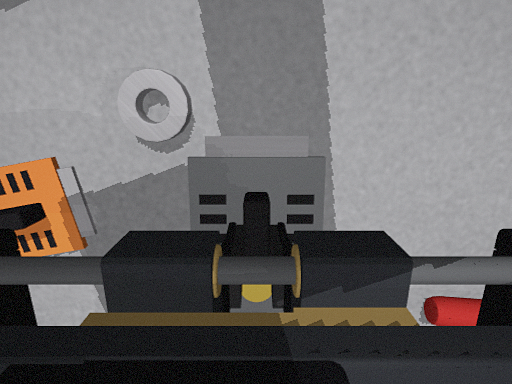

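Contact has begun on the bar, and the cover overlaps it squarely. I'll keep lowering.

Call:
move_arm(increments=[[0,0,0.003,0],[0,0,0.003,0],[0,0,0.003,0],[0,0,0.003,0],[0,0,0.002,0],[0,0,0,0]])

```text
time: 18.15
eef_pos: [0.5042, 0.0771, 0.0657]
tcp_rot: [-0.001, 0.143, 0.99, 0.0]
contact_force: [-5.9, 3.0, 3.5]
width: 0.158
```

```bash
python3 - <<'E'
from h import *
st()
im,K,M=cam('wrist'); save('pics/w10.png',im)
im,K,M=cam('scene'); save('pics/s10.png',cv2.resize(im[160:260,230:360],(780,600),interpolation=2))
E
```

```text
t 18.15 tcp [0.5042 0.0771 0.0657] yaw 163.56 tilt [-0.001  0.001 -1.   ] F [-5.9  3.   3.5] w 0.158 q6 -1.29
```

View pics/s10.png

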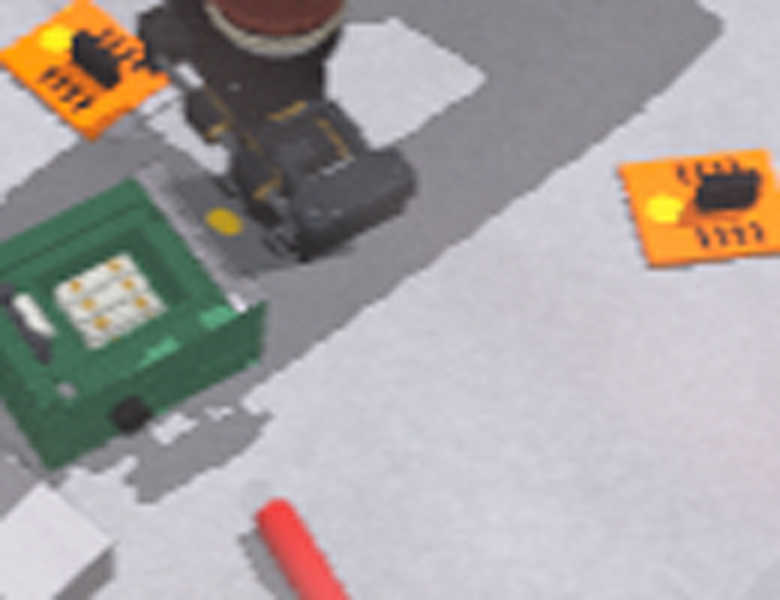

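View pics/w10.png

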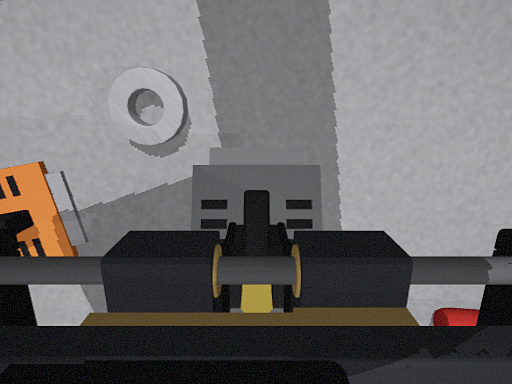

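```bash
python3 - <<'E'
from h import *
im=cv2.imread('pics/w10.png'); save('pics/w10z.png',cv2.cvtColor(cv2.resize(im[135:255,180:340],(800,600),interpolation=2),cv2.COLOR_BGR2RGB))
E
```

```text
(no output)
```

View pics/w10z.png

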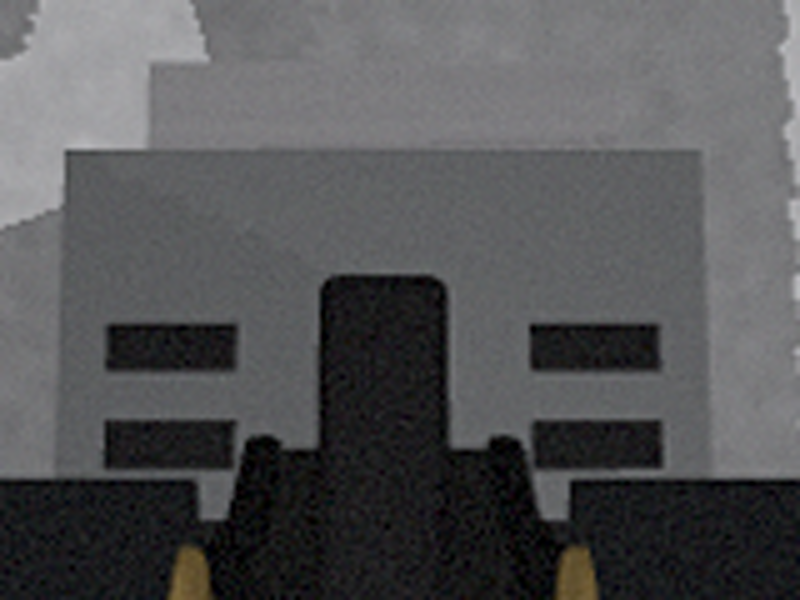

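```bash
cat >> h.py <<'E'
O=[(-62,-30,4),(-50,-40,6),(-50,40,6),(-30,-7,32),(-30,7,32)]
BO=np.array([.610,.041,0]); BY=np.radians(-16.65)
def pose(pix,K,M,obj=O):
    ok,r,t=cv2.solvePnP(np.array(obj,float)/1000,np.array(pix,float),K,None,flags=cv2.SOLVEPNP_SQPNP)
    ok,r,t=cv2.solvePnP(np.array(obj,float)/1000,np.array(pix,float),K,None,r,t,True)
    T=np.eye(4);T[:3,:3]=cv2.Rodrigues(r)[0];T[:3,3]=t[:,0]
    e=cv2.projectPoints(np.array(obj,float)/1000,r,t,K,None)[0][:,0]-np.array(pix); print('resid',e.round(1).tolist())
    W=M@T; B=np.eye(4);B[:3,:3]=R.from_euler('z',BY).as_matrix();B[:3,3]=BO
    C=np.linalg.inv(B)@W
    print('cover in box: origin',(C[:3,3]*1e3).round(1),'tilt',np.degrees(np.arcsin(C[2,0])).round(1),'roll',np.degrees(np.arctan2(C[2,1],C[2,2])).round(1),'yaw',np.degrees(np.arctan2(C[1,0],C[0,0])).round(1))
    for n,p in (('lip',(-62,0,0)),('pl.front',(-50,0,0)),('rear',(50,0,0))): print(n,((C@np.array([*np.array(p)/1e3,1]))[:3]*1e3).round(1))
    return C
E
python3 - <<'E'
from h import *
im,K,M=cam('wrist'); s,m,y=st()
px=[(180+a/5,135+b/5) for a,b in [(150,62),(66,151),(701,151),(320,276),(448,276)]]
C=pose(px,K,M)
E
```

```text
t 18.3 tcp [0.5042 0.0771 0.0657] yaw 163.56 tilt [-0.001  0.001 -1.   ] F [-4.8  3.3  3.6] w 0.158 q6 -1.29
resid [[0.0, 0.2], [0.0, -0.2], [-0.1, -0.0], [-0.3, 0.0], [0.3, 0.0]]
cover in box: origin [-102.4    5.    54.3] tilt 24.1 roll -0.0 yaw 0.2
lip [-159.     4.9   29. ]
pl.front [-148.     4.9   33.9]
rear [-56.8   5.2  74.8]
```

Tilt is 24°. I'll go a little further, then lift clear and measure again.

Call:
move_arm(increments=[[0,0,0.003,0],[0,0,0.002,0],[0,0,0,0],[0,0,-0.015,0],[0,0,-0.03,0],[0,0,-0.03,0],[0,0,-0.01,0],[0,0,0,0],[0,0,0,0]])

```text
time: 19.2
eef_pos: [0.5044, 0.0764, 0.1444]
tcp_rot: [-0.0, 0.143, 0.99, -0.0]
contact_force: [-0.1, 0.9, -1.9]
width: 0.161
```

```bash
python3 - <<'E'
from h import *
st()
im,K,M=cam('wrist'); save('pics/w11z.png',cv2.resize(im[135:255,180:340],(800,600),interpolation=2)); np.savez('w11.npz',im=im,K=K,M=M)
E
```

```text
t 19.2 tcp [0.5044 0.0764 0.1444] yaw 163.56 tilt [-0.001 -0.    -1.   ] F [-0.1  0.9 -1.9] w 0.161 q6 -1.29
```

View pics/w11z.png

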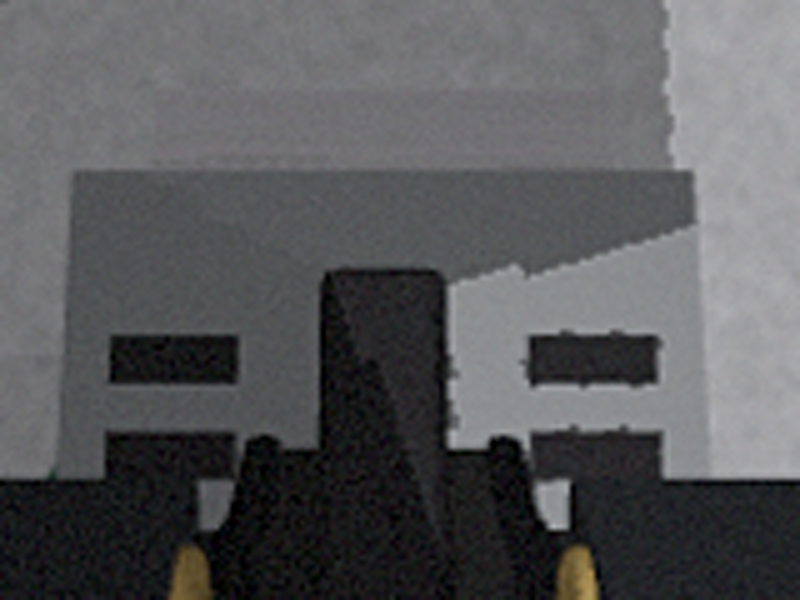

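```bash
python3 - <<'E'
from h import *
d=np.load('w11.npz');K,M=d['K'],d['M']; s,m,y=st()
px=[(180+a/5,135+b/5) for a,b in [(153,90),(74,171),(694,171),(321,269),(446,269)]]
C=pose(px,K,M)
W=R.from_euler('z',BY).as_matrix().T@(s['eef_pos']-BO); print('tcp box',(W*1e3).round(1),'tcp in cover',(np.linalg.inv(C)@np.r_[W,1]*1e3).round(1))
# box refine from earlier unobstructed top view t5
d=np.load('t5.npz');im,K,M=d['im'],d['K'],d['M']
save('pics/t5z.png',cv2.resize(im[125:195,205:275],(600,600),interpolation=2))
w=np.load('w1.npz');save('pics/w1z.png',cv2.resize(w['im'][90:245,190:330],(700,600),interpolation=2))
E
```

```text
t 19.25 tcp [0.5039 0.0764 0.1438] yaw 163.56 tilt [-0.002 -0.    -1.   ] F [-0.6 -0.7 -0.6] w 0.158 q6 -1.29
resid [[0.5, -0.0], [-0.3, 0.1], [-0.2, -0.1], [-0.3, 0.0], [0.4, -0.0]]
cover in box: origin [-100.5    4.4  134.5] tilt 30.1 roll -0.2 yaw 0.3
lip [-154.2    4.1  103.4]
pl.front [-143.8    4.2  109.4]
rear [-57.3   4.7 159.6]
tcp box [-111.8    3.5  143.8] tcp in cover [-5.10e+00 -9.00e-01  1.37e+01  1.00e+03]
```

View pics/t5z.png

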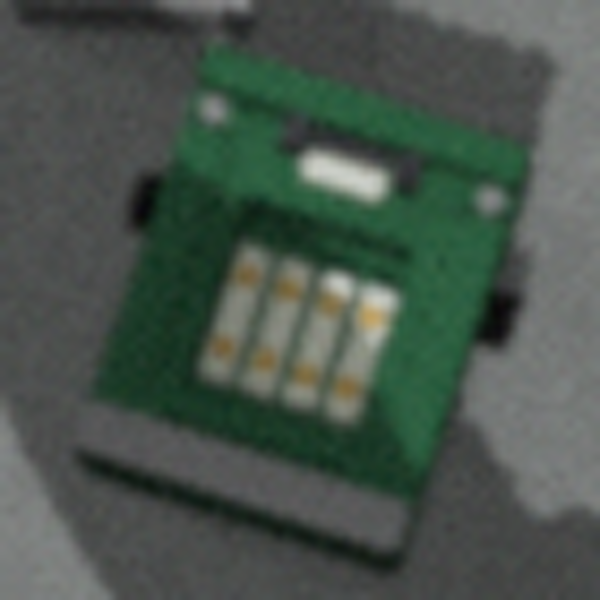

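View pics/w1z.png

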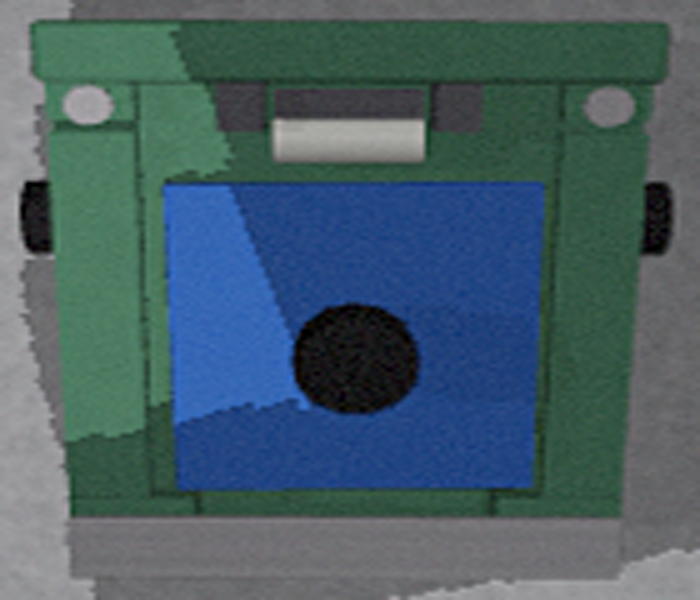

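```bash
python3 - <<'E'
from h import *
def go(K,M,f,pts):
    B=R.from_euler('z',BY).as_matrix()
    for n,x,y,z in pts:
        p=ray(K,M,*f(x,y),z); print(n,((B.T@(p-BO))*1e3).round(1))
d=np.load('w1.npz'); print('wrist view')
go(d['K'],d['M'],lambda x,y:(190+x/5-.4,90+y/3.871-.4),[('blkRL85',33,20,.08),('blkRR85',669,20,.08),('blkF70',38,80,.08),('blkF70r',664,80,.08),('bar-51L',70,516,.071),('bar-51R',622,516,.071),('bar-70L',72,578,.071),('bar-70R',620,578,.071),('rollL',273,142,.07),('rollR',425,142,.07),('rollfront',349,162,.07)])
d=np.load('t5.npz'); print('top')
go(d['K'],d['M'],lambda x,y:(205+x*70/600-.44,125+y*70/600-.44),[('blkL85',215,42,.08),('blkR85',530,145,.08),('bar-51L',98,395,.071),('bar-51R',420,497,.071),('bar-70L',80,450,.071),('bar-70R',402,548,.071),('roll',343,170,.074)])
E
```

```text
wrist view
blkRL85 [84.  61.2 80. ]
blkRR85 [ 84.  -60.4  80. ]
blkF70 [69.7 61.  80. ]
blkF70r [ 69.7 -60.3  80. ]
bar-51L [-50.6  62.   71. ]
bar-51R [-50.6 -60.1  71. ]
bar-70L [-69.8  62.5  71. ]
bar-70R [-69.9 -60.6  71. ]
rollL [53.9 16.  70. ]
rollR [ 53.9 -14.8  70. ]
rollfront [48.8  0.6 70. ]
top
blkL85 [85.  62.7 80. ]
blkR85 [ 84.5 -57.2  80. ]
bar-51L [-49.3  62.5  71. ]
bar-51R [-48.3 -59.1  71. ]
bar-70L [-70.2  62.2  71. ]
bar-70R [-67.8 -58.8  71. ]
roll [56.   4.4 74. ]
```

Call:
move_arm(increments=[[-0.012,-0.002,0,0.004],[-0.02,0,0,0],[-0.025,0,0,0],[-0.025,0,0,0],[-0.025,0,0,0],[-0.015,0,0.007,0],[-0.01,0,0.01,0],[0,0,0,0],[0,0,0,0]])

```text
time: 20.15
eef_pos: [0.6301, 0.0366, 0.1269]
tcp_rot: [-0.001, 0.145, 0.989, -0.0]
contact_force: [0.4, 1.0, -1.7]
width: 0.159
```

```bash
sed -i 's/^BO=.*BY/BO=np.array([.6109,.0424,0]); BY/' h.py; cat >> h.py <<'E'
def tb():
    s,m,y=st(); W=R.from_euler('z',BY).as_matrix().T@(s['eef_pos']-BO); print('tcp box',(W*1e3).round(1)); return W
E
python3 - <<'E'
from h import *
tb()
im,K,M=cam('wrist'); save('pics/w12.png',cv2.resize(im[115:265,160:360],(800,600),interpolation=2)); np.savez('w12.npz',im=im,K=K,M=M)
im,K,M=cam('scene'); save('pics/s12.png',cv2.resize(im[150:270,200:360],(800,600),interpolation=2)); np.savez('s12.npz',im=im,K=K,M=M)
E
```

```text
t 20.15 tcp [0.6301 0.0366 0.1269] yaw 163.31 tilt [-0.003  0.    -1.   ] F [ 0.4  1.  -1.7] w 0.159 q6 -1.35
tcp box [ 2.000e+01 -1.000e-01  1.269e+02]
```

View pics/w12.png

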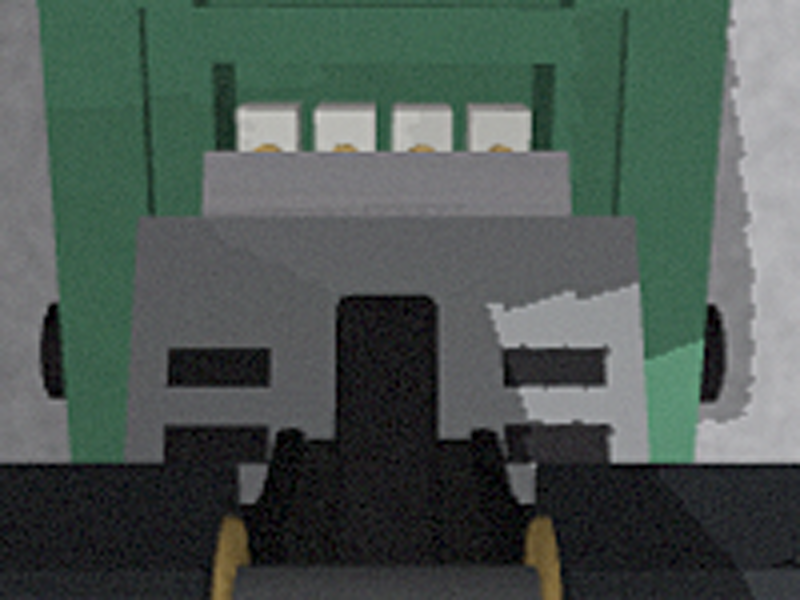

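View pics/s12.png

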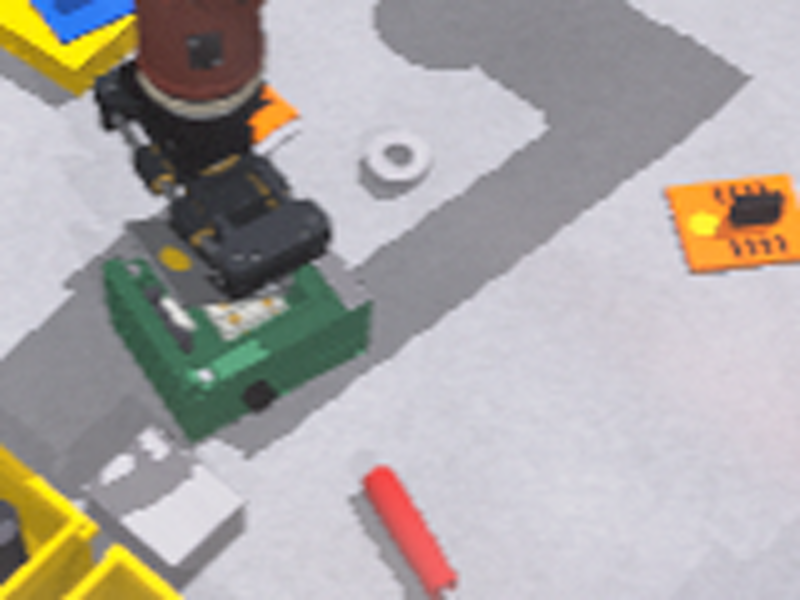

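```bash
python3 - <<'E'
from h import *
d=np.load('w12.npz');K,M=d['K'],d['M']
px=[(160+a/4-.4,115+b/4-.4) for a,b in [(205,152),(569,152),(139,216),(637,216),(337,296),(437,296)]]
C=pose(px,K,M,[O[0],(-62,30,4)]+O[1:])
save('pics/w12b.png',cv2.resize(d['im'][30:170,150:360],(800,533),interpolation=2))
B=R.from_euler('z',BY).as_matrix()
for x in(-70,-51):
  for y in(-62,62): print(x,y,proj(K,M,B@np.array([x,y,71])/1e3+BO).round(1))
E
```

```text
resid [[0.1, -0.1], [0.1, -0.2], [-0.0, 0.2], [-0.2, 0.2], [-0.4, -0.0], [0.4, -0.0]]
cover in box: origin [ 30.6   0.4 116.9] tilt 29.8 roll 0.1 yaw -0.1
lip [-23.2   0.5  86.1]
pl.front [-12.8   0.5  92.1]
rear [ 74.    0.4 141.7]
-70 -62 [164.4  82.7]
-70 62 [347.1  82.5]
-51 -62 [166.7 111.7]
-51 62 [344.9 111.5]
```

View pics/w12b.png

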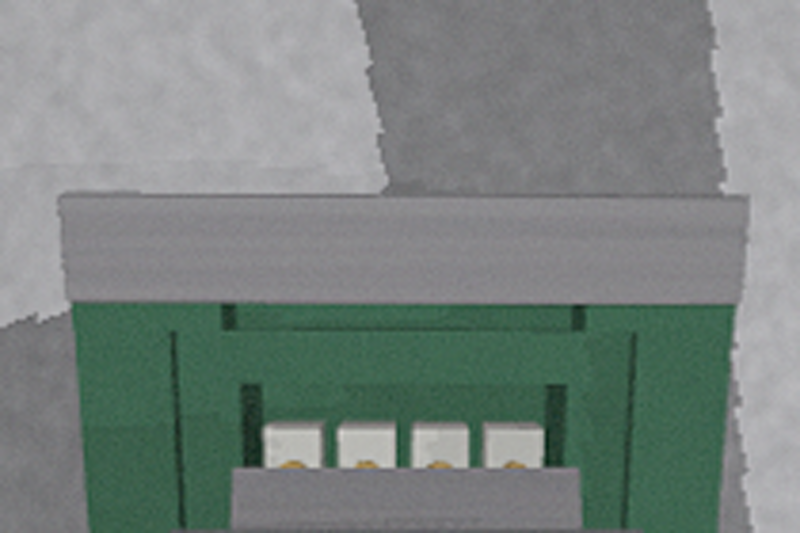

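The cover is centred on the box (y ≈ 0) and tilted 30°. I'll move to the pre-entry point and then slide the lip in along the slant.

Call:
move_arm(increments=[[0.004,0,0.005,0],[0.005,0,0.007,0],[0.0043,0,0.006,0],[0.0036,0,0.0021,0],[0.0036,0,0.0021,0],[0,0,0,0],[0,0,0,0]])

```text
time: 20.95
eef_pos: [0.6113, 0.0427, 0.1066]
tcp_rot: [0.0, 0.145, 0.989, 0.0]
contact_force: [-0.1, 0.3, -0.9]
width: 0.155
```

```bash
python3 - <<'E'
from h import *
tb()
im,K,M=cam('wrist'); save('pics/w13.png',cv2.resize(im[90:240,160:360],(800,600),interpolation=2)); np.savez('w13.npz',im=im,K=K,M=M)
E
```

```text
t 20.95 tcp [0.6113 0.0427 0.1066] yaw 163.34 tilt [ 0.001 -0.    -1.   ] F [-0.1  0.3 -0.9] w 0.155 q6 -1.34
tcp box [  0.3   0.4 106.6]
```

View pics/w13.png

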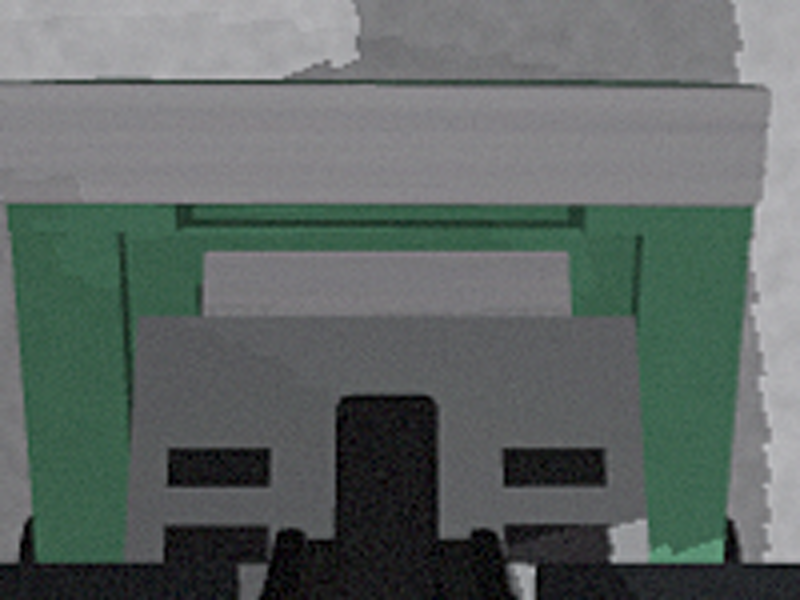

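```bash
python3 - <<'E'
from h import *
d=np.load('w13.npz');K,M=d['K'],d['M']
f=lambda a,b:(160+a/4-.4,90+b/4-.4)
C=pose([f(*p) for p in [(204,252),(570,252),(139,317),(637,317),(337,396),(437,396)]],K,M,[O[0],(-62,30,4)]+O[1:])
B=R.from_euler('z',BY).as_matrix()
for n,(a,b),z in [('barR-51',(754,204),.071),('barR-51low',(754,204),.067),('bar-70',(770,88),.071),('slotL',(178,228),.06),('slotR',(584,228),.06),('rimL',(120,233),.066),('rimR',(641,236),.066)]:
    p=ray(K,M,*f(a,b),z); print(n,((B.T@(p-BO))*1e3).round(1))
E
```

```text
resid [[0.3, -0.0], [-0.1, -0.1], [-0.1, 0.1], [-0.1, 0.0], [-0.4, 0.0], [0.4, 0.0]]
cover in box: origin [10.9  0.9 97.2] tilt 30.1 roll 0.1 yaw -0.0
lip [-42.8   1.   66.1]
pl.front [-32.4   1.   72.1]
rear [ 54.1   0.9 122.3]
barR-51 [-52.7  60.2  71. ]
barR-51low [-52.3  61.4  67. ]
bar-70 [-70.8  61.2  71. ]
slotL [-47.5 -35.   60. ]
slotR [-47.4  34.7  60. ]
rimL [-47.4 -43.6  66. ]
rimR [-46.9  43.3  66. ]
```

Call:
move_arm(increments=[[0.0032,-0.001,0.0022,0],[0.0032,0,0.0021,0],[0.0032,0,0.002,0],[0.0032,0,0.0019,0],[0.0032,0,0.0019,0],[0,0,0,0],[0,0,0,0]])

```text
time: 21.7
eef_pos: [0.5978, 0.0456, 0.098]
tcp_rot: [0.003, 0.145, 0.989, -0.0]
contact_force: [4.7, -2.7, 2.7]
width: 0.161
```

```bash
python3 - <<'E'
from h import *
tb()
im,K,M=cam('wrist'); save('pics/w14.png',cv2.resize(im[90:240,160:360],(800,600),interpolation=2)); np.savez('w14.npz',im=im,K=K,M=M)
im,K,M=cam('scene'); save('pics/s14.png',cv2.resize(im[160:250,210:330],(800,600),interpolation=2))
E
```

```text
t 21.7 tcp [0.5978 0.0456 0.098 ] yaw 163.33 tilt [ 0.006 -0.001 -1.   ] F [ 4.7 -2.7  2.7] w 0.161 q6 -1.33
tcp box [-13.5  -0.7  98. ]
```

View pics/w14.png

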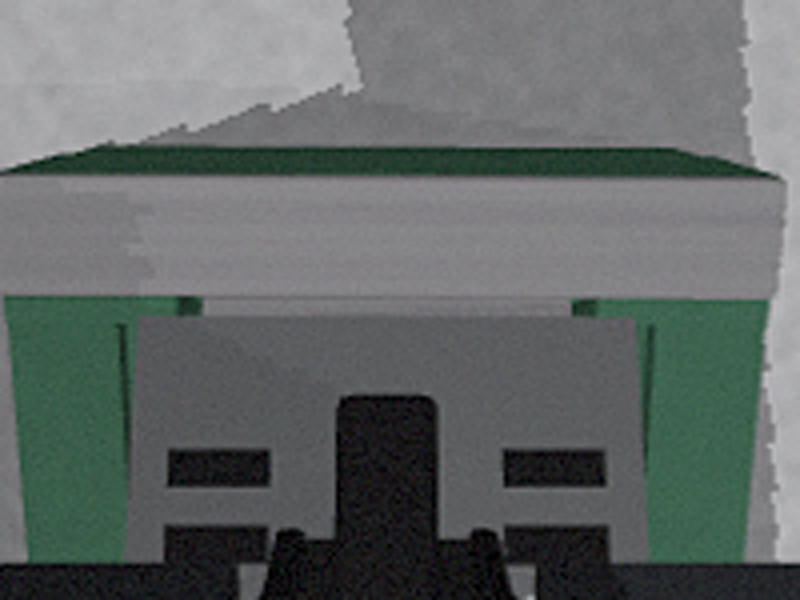

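View pics/s14.png

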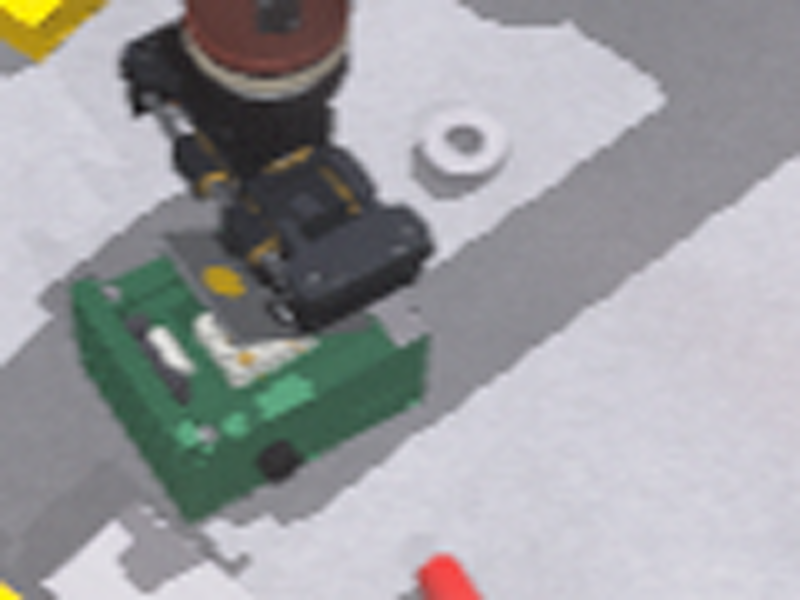

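```bash
python3 - <<'E'
from h import *
d=np.load('w14.npz');K,M=d['K'],d['M']
f=lambda a,b:(160+a/4-.4,90+b/4-.4)
C=pose([f(*p) for p in [(139,318),(637,318),(337,396),(437,396)]],K,M,O[1:])
B=R.from_euler('z',BY).as_matrix()
for n,(a,b),z in [('barR-51',(770,299),.071),('barL-51',(4,296),.071),('bar-70',(783,180),.071),('rimL',(122,324),.066),('rimR',(650,326),.066)]:
    p=ray(K,M,*f(a,b),z); print(n,((B.T@(p-BO))*1e3).round(1))
print('tool axes in box', (B.T@M[:3,:3]).round(3).tolist())
save('pics/w14b.png',cv2.resize(d['im'][150:180,180:330],(800,400),interpolation=2))
E
```

```text
resid [[0.1, -0.0], [-0.1, -0.0], [-0.4, 0.0], [0.4, 0.0]]
cover in box: origin [-2.8 -0.1 88.4] tilt 30.6 roll 0.3 yaw -0.1
lip [-56.2   0.   56.9]
pl.front [-45.8   0.   63. ]
rear [ 40.2  -0.2 113.9]
barR-51 [-52.5  60.3  71. ]
barL-51 [-53.1 -60.5  71. ]
bar-70 [-71.   60.6  71. ]
rimL [-47.5 -43.3  66. ]
rimR [-47.1  42.7  66. ]
tool axes in box [[0.001, 0.96, 0.28], [1.0, -0.001, -0.0], [-0.0, 0.28, -0.96]]
```

View pics/w14b.png

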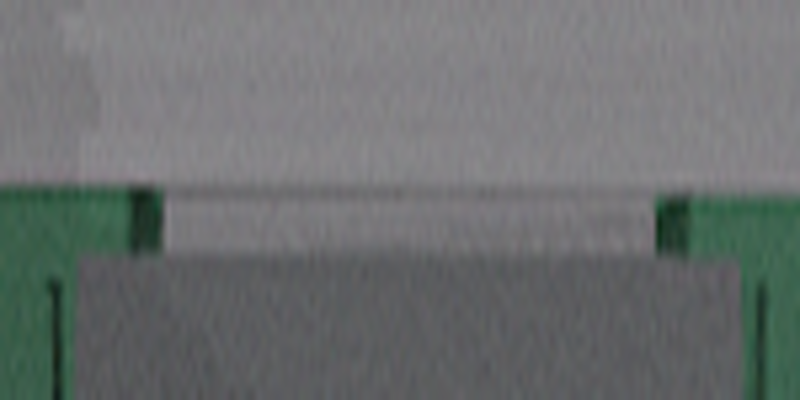

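Call:
move_arm(increments=[[-0.0015,0,0.001,0],[0,0,0.001,0],[0,0,0,0]])

```text
time: 22.1
eef_pos: [0.599, 0.0455, 0.0956]
tcp_rot: [0.002, 0.145, 0.989, 0.0]
contact_force: [5.1, -2.5, 4.1]
width: 0.157
```

```bash
python3 - <<'E'
from h import *
tb()
im,K,M=cam('wrist'); save('pics/w15.png',cv2.resize(im[90:240,160:360],(800,600),interpolation=2)); np.savez('w15.npz',im=im,K=K,M=M)
E
```

```text
t 22.1 tcp [0.599  0.0455 0.0956] yaw 163.33 tilt [ 0.005 -0.001 -1.   ] F [ 5.1 -2.5  4.1] w 0.157 q6 -1.33
tcp box [-12.3  -0.5  95.6]
```

View pics/w15.png

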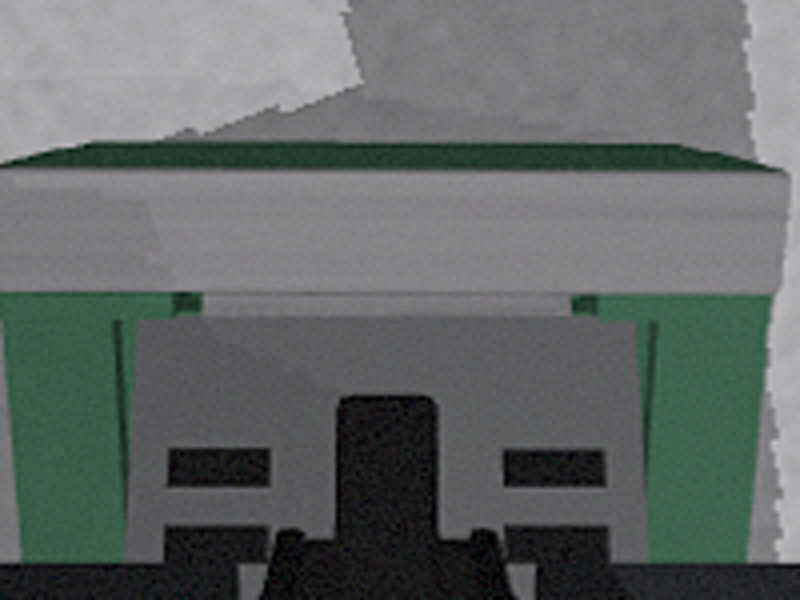

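Call:
move_arm(increments=[[-0.002,0,0,0],[0,0,0,0],[0,0,0,0]])

```text
time: 22.45
eef_pos: [0.5996, 0.0453, 0.0952]
tcp_rot: [0.001, 0.145, 0.989, 0.0]
contact_force: [2.3, -1.0, 6.2]
width: 0.165
```

```bash
python3 - <<'E'
from h import *
tb()
im,K,M=cam('wrist'); save('pics/w16.png',cv2.resize(im[90:240,160:360],(800,600),interpolation=2)); np.savez('w16.npz',im=im,K=K,M=M)
tb()
E
```

```text
t 22.45 tcp [0.5996 0.0453 0.0952] yaw 163.33 tilt [ 0.001  0.    -1.   ] F [ 2.3 -1.   6.2] w 0.165 q6 -1.34
tcp box [-11.7  -0.5  95.2]
t 22.5 tcp [0.5996 0.0453 0.0951] yaw 163.33 tilt [ 0.001  0.    -1.   ] F [ 2.4 -0.8  5.1] w 0.159 q6 -1.34
tcp box [-11.7  -0.5  95.1]
```

View pics/w16.png

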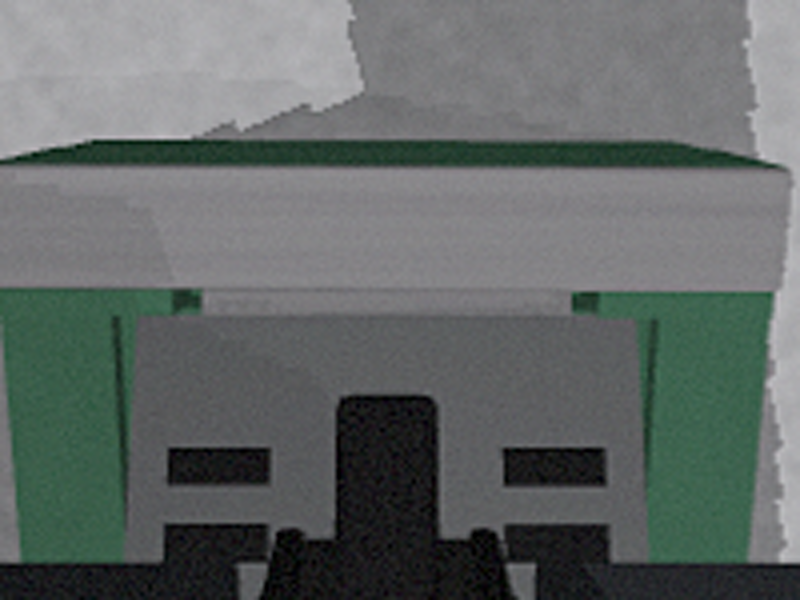

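Call:
move_arm(increments=[[0,0,-0.0015,0],[0.0015,0,0.0009,0],[0.0015,0,0.0009,0],[0,0,0,0]])

```text
time: 22.9
eef_pos: [0.5988, 0.0455, 0.0957]
tcp_rot: [0.003, 0.145, 0.989, -0.0]
contact_force: [8.2, -3.4, 4.7]
width: 0.161
```

```bash
python3 - <<'E'
from h import *
tb()
im,K,M=cam('wrist'); save('pics/w17.png',cv2.resize(im[90:240,160:360],(800,600),interpolation=2)); np.savez('w17.npz',im=im,K=K,M=M)
E
```

```text
t 22.9 tcp [0.5988 0.0455 0.0957] yaw 163.33 tilt [ 0.006 -0.001 -1.   ] F [ 8.2 -3.4  4.7] w 0.161 q6 -1.33
tcp box [-12.5  -0.5  95.7]
```

View pics/w17.png

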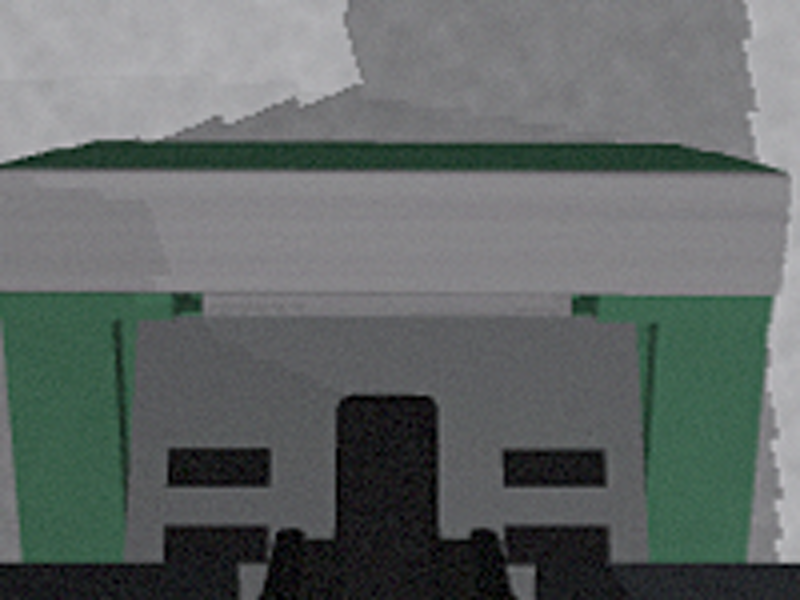

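```bash
python3 - <<'E'
from h import *
im,K,M=cam('scene'); tb()
B=R.from_euler('z',BY).as_matrix()
z=8; x0,y0=210,170
big=cv2.resize(im[y0:y0+70,x0:x0+100],(800,560),interpolation=2)
def dr(th,col):
    # plate front underside at pivot fixed guess via TCP pivot P
    P=np.array([-12.5,104.7]); c,s=np.cos(th),np.sin(th)
    def pt(x,y,zz): 
        dx,dz=x+2,zz-22
        return np.array([P[0]+c*dx-s*dz,y-.5,P[1]+s*dx+c*dz])
    for p in [(50,-40,6),(50,40,6),(-50,40,6),(-50,-40,6),(30,0,6)]:
        q=proj(K,M,B@pt(*p)/1e3+BO); cv2.circle(big,tuple(int(v) for v in ((q-[x0,y0]+.5)*z)),4,col,1)
    print(np.degrees(th),'lip',pt(-62,0,0),'plf',pt(-50,0,0),pt(-50,0,6))
dr(np.radians(30),(255,0,0)); dr(np.radians(22),(0,0,255))
for p in [(-70,-62,71),(-51,62,71),(-70,62,71),(85,62,80),(85,-62,80)]:
    q=proj(K,M,B@np.array(p)/1e3+BO); cv2.circle(big,tuple(int(v) for v in ((q-[x0,y0]+.5)*z)),4,(255,0,255),1)
save('pics/s17.png',big)
E
```

```text
t 23.0 tcp [0.5988 0.0455 0.0957] yaw 163.33 tilt [ 0.006 -0.001 -1.   ] F [ 7.2 -3.3  5. ] w 0.16 q6 -1.33
tcp box [-12.5  -0.5  95.7]
29.999999999999996 lip [-53.46152423  -0.5         55.64744112] plf [-43.06921938  -0.5         61.64744112] [-46.06921938  -0.5         66.84359354]
22.0 lip [-59.88968622  -0.5         61.82555959] plf [-48.76347996  -0.5         66.32083872] [-51.01111952  -0.5         71.88394184]
```

View pics/s17.png

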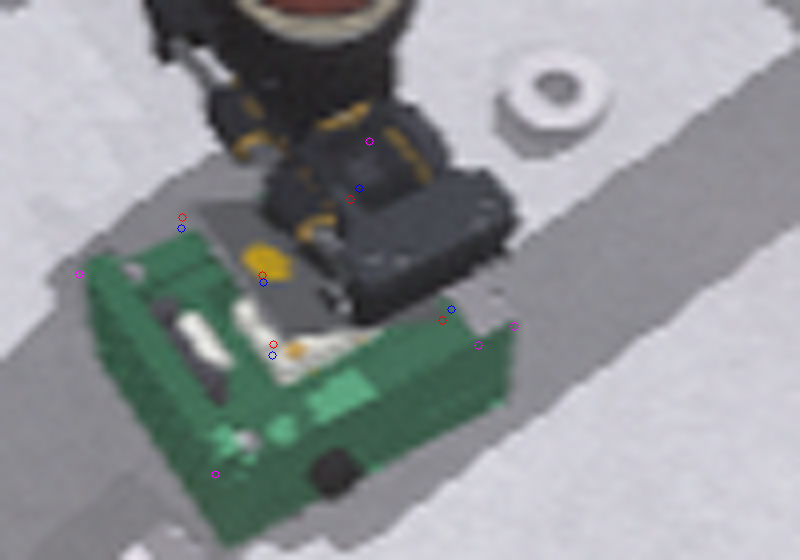

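```bash
python3 - <<'E'
from h import *
d=np.load('w12.npz')['im']; e=np.load('w1.npz')['im']; f=np.load('w17.npz')['im']
a=cv2.resize(d[95:150,300:360],(400,367),interpolation=2); b=cv2.resize(e[205:245,270:330],(400,267),interpolation=2);c=cv2.resize(f[150:200,290:355],(400,308),interpolation=2)
c2=cv2.resize(f[150:200,160:225],(400,308),interpolation=2)
L=np.vstack([a[:290],b[:267]]);Rr=np.vstack([c[:280],c2[:277]])
o=np.clip(np.hstack([L,Rr]).astype(float)*1.5,0,255).astype(np.uint8); save('pics/z17.png',o)
E
```

```text
(no output)
```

View pics/z17.png

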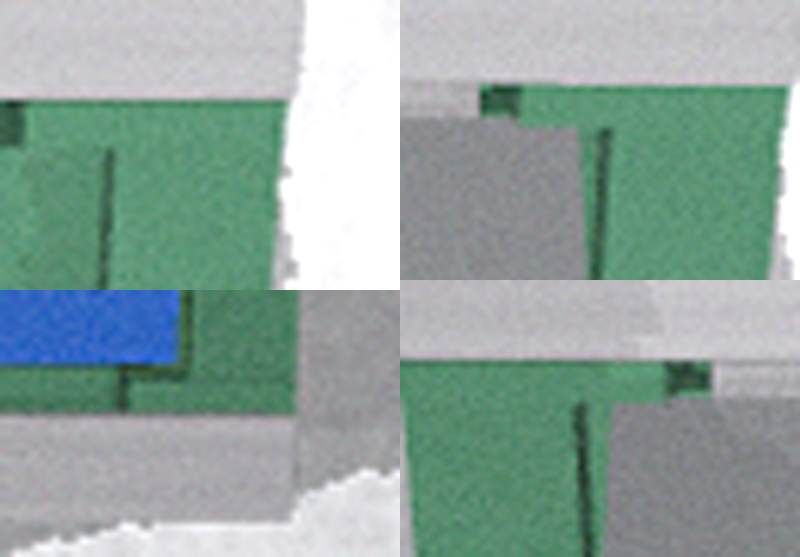

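The crops explain the stop. Solid shoulders at |y|>34 just behind the bar meet the plate's front corners, so the cover is fully inserted and the lip is under the bar. Now I'll pivot it down along the arc with slight forward pressure.

Call:
move_arm(increments=[[-0.0017,0,0.0012,0],[-0.0017,0,0.0014,0],[-0.0017,0,0.0014,0],[-0.0016,0,0.0015,0],[0,0,0,0],[0,0,0,0]])

```text
time: 23.6
eef_pos: [0.6037, 0.0441, 0.0896]
tcp_rot: [0.001, 0.145, 0.989, 0.0]
contact_force: [4.1, -0.7, 7.0]
width: 0.163
```

```bash
python3 - <<'E'
from h import *
tb()
im,K,M=cam('wrist'); save('pics/w18.png',cv2.resize(im[90:240,160:360],(800,600),interpolation=2)); np.savez('w18.npz',im=im,K=K,M=M)
E
```

```text
t 23.6 tcp [0.6037 0.0441 0.0896] yaw 163.33 tilt [ 0.003 -0.    -1.   ] F [ 4.1 -0.7  7. ] w 0.163 q6 -1.34
tcp box [-7.4 -0.5 89.6]
```

View pics/w18.png

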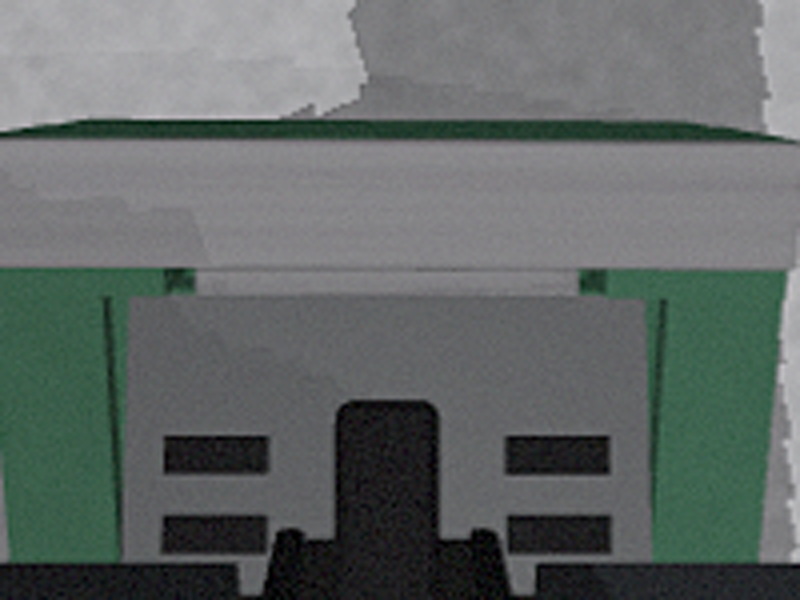

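```bash
python3 - <<'E'
from h import *
d=np.load('w18.npz');K,M=d['K'],d['M']
f=lambda a,b:(160+a/4-.4,90+b/4-.4)
C=pose([f(*p) for p in [(130,297),(646,297),(337,401),(438,401)]],K,M,O[1:])
E
```

```text
resid [[0.2, -0.0], [-0.2, -0.0], [-0.6, 0.0], [0.6, 0.0]]
cover in box: origin [ 0.8  0.2 80. ] tilt 23.6 roll 0.2 yaw -0.1
lip [-56.    0.2  55.2]
pl.front [-45.    0.2  60. ]
rear [ 46.7   0.1 100. ]
```

Call:
move_arm(increments=[[-0.0014,0,0.0018,0],[-0.0013,0,0.0019,0],[0,0,0,0],[0,0,0,0],[-0.0012,0,0.0015,0],[-0.001,0,0.0015,0],[-0.0008,0,0.0015,0],[0,0,0,0]])

```text
time: 24.45
eef_pos: [0.6087, 0.0427, 0.081]
tcp_rot: [0.001, 0.145, 0.989, 0.0]
contact_force: [2.2, -1.7, 5.1]
width: 0.162
```

```bash
python3 - <<'E'
from h import *
tb()
im,K,M=cam('wrist'); save('pics/w19.png',cv2.resize(im[90:240,160:360],(800,600),interpolation=2)); np.savez('w19.npz',im=im,K=K,M=M)
im,K,M=cam('scene'); save('pics/s19.png',cv2.resize(im[170:240,210:310],(800,560),interpolation=2))
E
```

```text
t 24.45 tcp [0.6087 0.0427 0.081 ] yaw 163.34 tilt [ 0.002  0.    -1.   ] F [ 2.2 -1.7  5.1] w 0.162 q6 -1.34
tcp box [-2.2 -0.4 81. ]
```

View pics/w19.png

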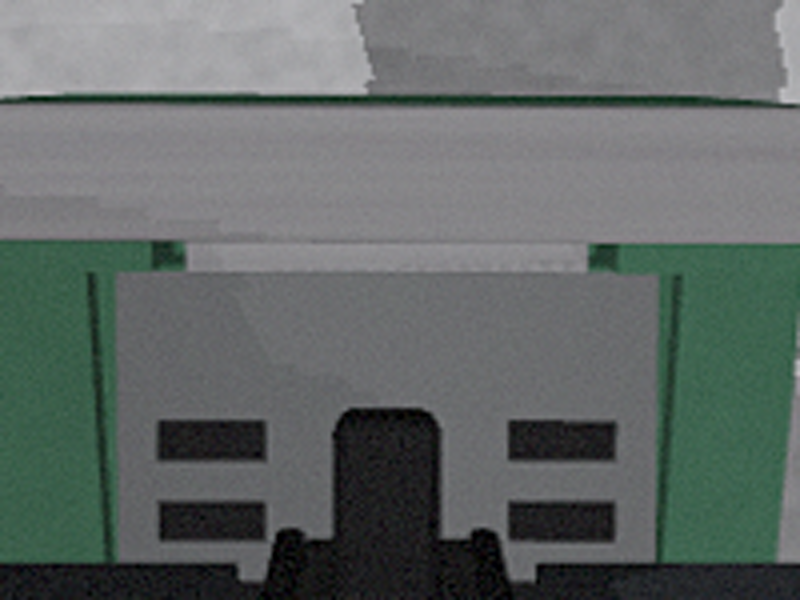

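View pics/s19.png

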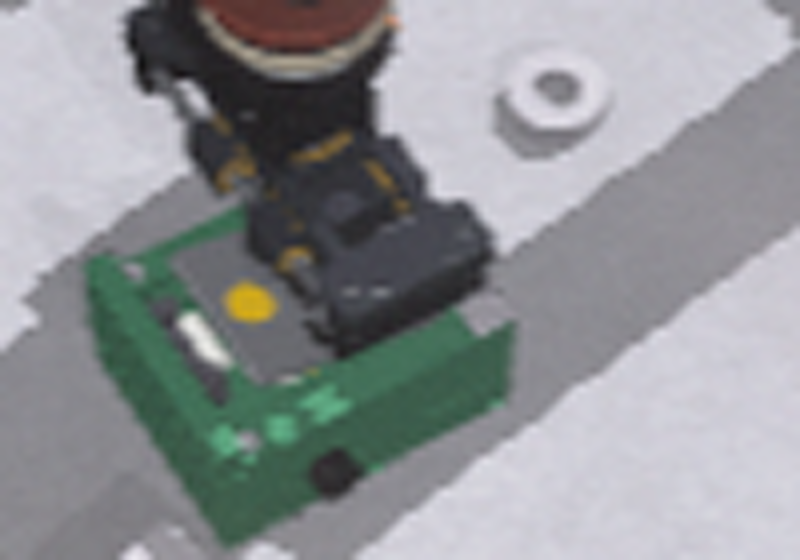

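Call:
move_arm(increments=[[-0.0003,0,0.0015,0],[0,0,0.0015,0],[0.0005,0,0.001,0],[0.0005,0,0,0],[0,0,0,0]])

```text
time: 25.05
eef_pos: [0.6096, 0.0424, 0.0779]
tcp_rot: [0.003, 0.145, 0.989, 0.0]
contact_force: [7.4, -2.2, 5.3]
width: 0.16
```

```bash
python3 - <<'E'
from h import *
tb()
im,K,M=cam('wrist'); save('pics/w20.png',cv2.resize(im[90:240,160:360],(800,600),interpolation=2)); np.savez('w20.npz',im=im,K=K,M=M)
E
```

```text
t 25.05 tcp [0.6096 0.0424 0.0779] yaw 163.33 tilt [ 0.005 -0.001 -1.   ] F [ 7.4 -2.2  5.3] w 0.16 q6 -1.34
tcp box [-1.3 -0.4 77.9]
```

View pics/w20.png

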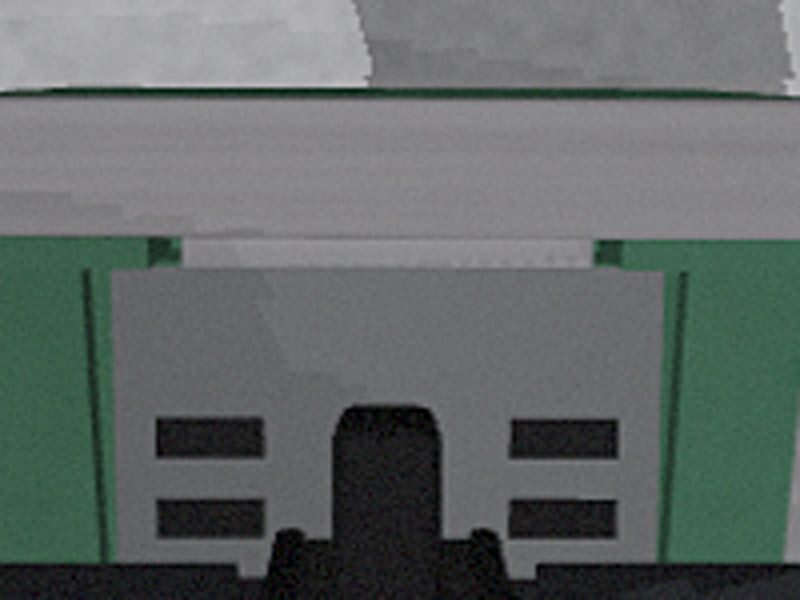

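Now I'll release onto the roller, rise, and take a look.

Call:
move_arm(increments=[[-0.001,0,0,0],[0,0,0,0],[0,0,0,0],[0,0,-0.005,0],[0,0,-0.02,0],[0,0,-0.03,0],[0,0,-0.03,0],[0,0,-0.02,0],[0,0,0,0]], fingers=0.6)

```text
time: 26.0
eef_pos: [0.6103, 0.0425, 0.1854]
tcp_rot: [0.003, 0.145, 0.989, 0.0]
contact_force: [0.1, -0.4, -0.9]
width: 0.396
```

```bash
python3 - <<'E'
from h import *
tb()
im,K,M=cam('wrist'); save('pics/w21.png',cv2.resize(im,(768,576),interpolation=2)); np.savez('w21.npz',im=im,K=K,M=M)
im,K,M=cam('scene'); save('pics/s21.png',cv2.resize(im[170:240,210:310],(800,560),interpolation=2))
E
```

```text
t 26.0 tcp [0.6103 0.0425 0.1854] yaw 163.35 tilt [ 0.006 -0.    -1.   ] F [ 0.1 -0.4 -0.9] w 0.396 q6 -1.34
tcp box [ -0.6  -0.  185.4]
```

View pics/w21.png

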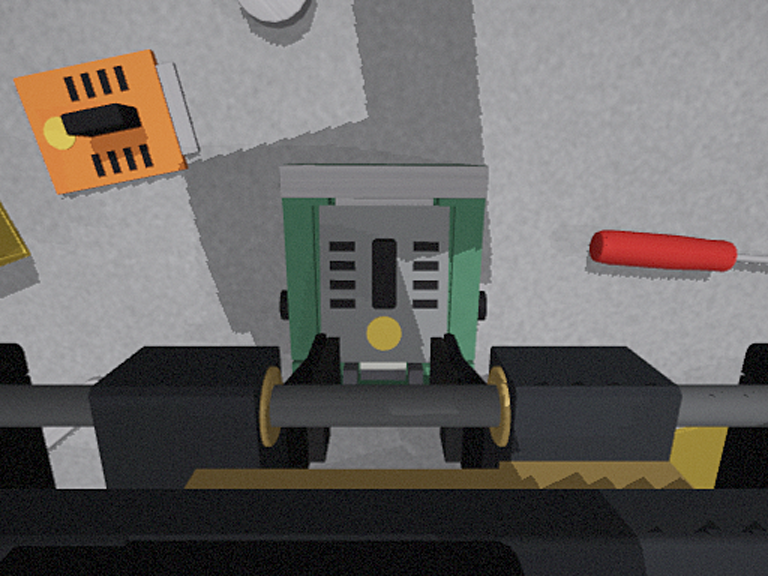

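View pics/s21.png

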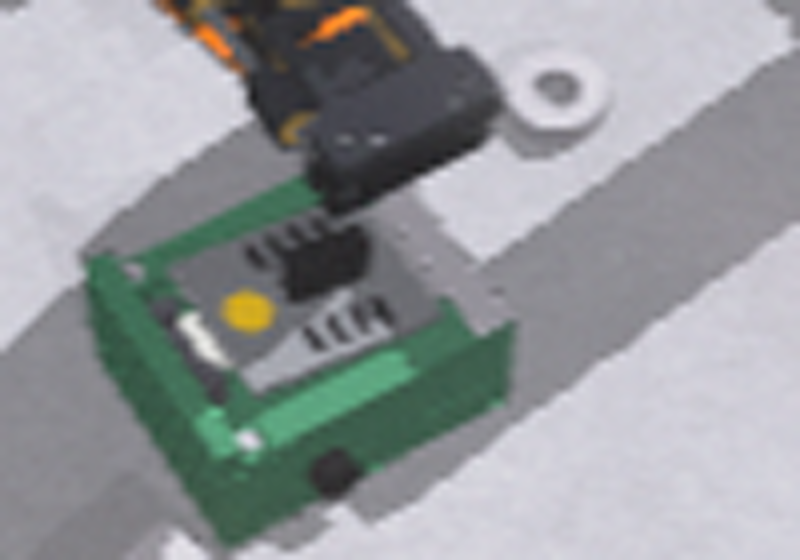

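The cover rests on the roller, centred, with its lip under the bar. The dot is at (384,333) in the wrist view. I'll close the fingers and press on it.

Call:
move_arm(increments=[[-0.012,0,0,0],[-0.0225,0,0.01,0],[0,0,0.025,0],[0,0,0.025,0],[0,0,0.02,0],[0,0,0.01,0],[0,0,0,0],[0,0,0,0]], fingers=1)

```text
time: 26.9
eef_pos: [0.6412, 0.0327, 0.0912]
tcp_rot: [-0.0, 0.145, 0.989, -0.0]
contact_force: [0.2, 0.0, 0.9]
width: 0.003
```

```bash
python3 - <<'E'
from h import *
tb()
im,K,M=cam('wrist'); save('pics/w22.png',im)
E
```

```text
t 26.9 tcp [0.6412 0.0327 0.0912] yaw 163.34 tilt [-0.  0. -1.] F [0.2 0.  0.9] w 0.003 q6 -1.35
tcp box [31.8 -0.7 91.2]
```

View pics/w22.png

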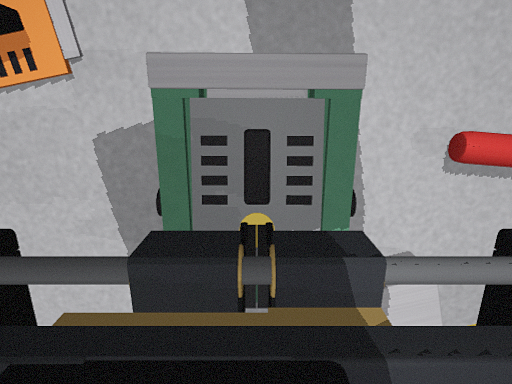

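Over the dot. I'll press down in small steps.

Call:
move_arm(increments=[[-0.001,0.0005,0.006,0],[0,0,0.005,0],[0,0,0.004,0],[0,0,0.003,0],[0,0,0.003,0],[0,0,0.003,0],[0,0,0,0]])

```text
time: 27.65
eef_pos: [0.6419, 0.0329, 0.0666]
tcp_rot: [-0.001, 0.145, 0.989, -0.0]
contact_force: [0.0, 1.0, -0.2]
width: 0.002
```

```bash
python3 -c "
from h import *
tb()"
```

```text
t 27.65 tcp [0.6419 0.0329 0.0666] yaw 163.34 tilt [-0.001  0.    -1.   ] F [ 0.   1.  -0.2] w 0.002 q6 -1.35
tcp box [32.4 -0.2 66.6]
```

Call:
move_arm(increments=[[0,0,0.002,0],[0,0,0.002,0],[0,0,0.001,0],[0,0,0,0]])

```text
time: 28.05
eef_pos: [0.6421, 0.0329, 0.0663]
tcp_rot: [-0.0, 0.145, 0.989, -0.0]
contact_force: [-14.6, -0.2, 26.1]
width: 0.005
```

Call:
move_arm(increments=[[0,0,-0.01,0],[0,0,-0.03,0],[0,0,-0.04,0],[0,0,-0.04,0],[0.03,0,-0.02,0],[-0.04,0,0,0],[-0.04,0,0,0],[-0.02,0,0,0],[0,0,0,0]])

```text
time: 28.95
eef_pos: [0.7106, 0.0116, 0.2012]
tcp_rot: [-0.0, 0.145, 0.989, -0.0]
contact_force: [-0.6, 0.3, 0.5]
width: 0.007
```

```bash
python3 - <<'E'
from h import *
tb()
for n in ('wrist','scene','top'):
    im,K,M=cam(n); np.savez(f'{n}23.npz',im=im,K=K,M=M)
    if n=='scene': im=im[140:240,180:310]
    save(f'pics/{n}23.png',cv2.resize(im,(768,576),interpolation=2))
E
```

```text
t 28.95 tcp [0.7106 0.0116 0.2012] yaw 163.27 tilt [-0. -0. -1.] F [-0.6  0.3  0.5] w 0.007 q6 -1.37
tcp box [104.4  -0.9 201.2]
```

View pics/wrist23.png

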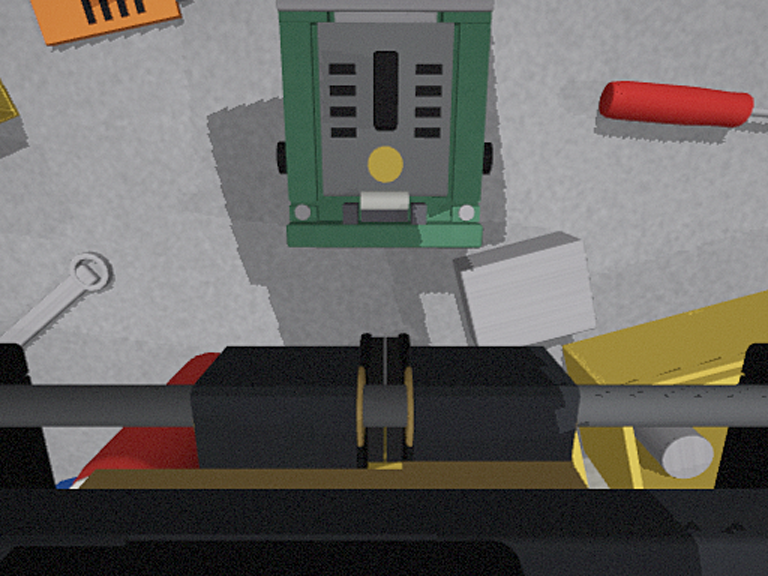

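View pics/scene23.png

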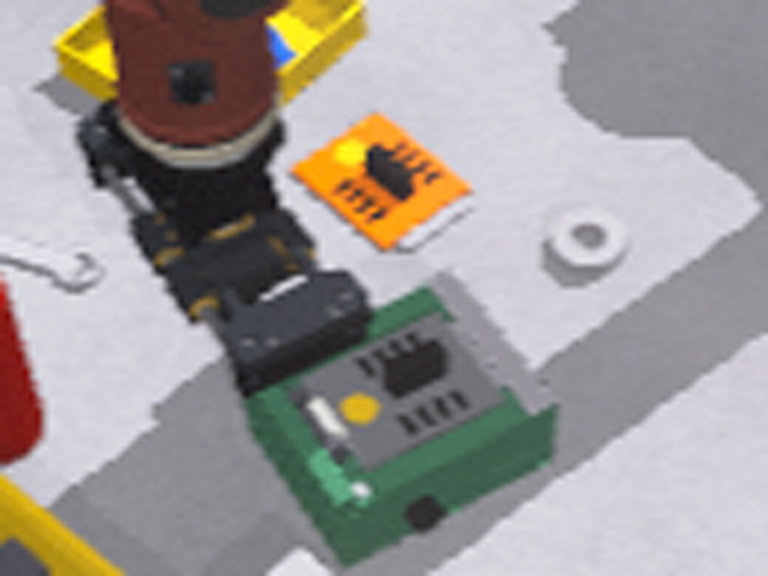

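View pics/top23.png

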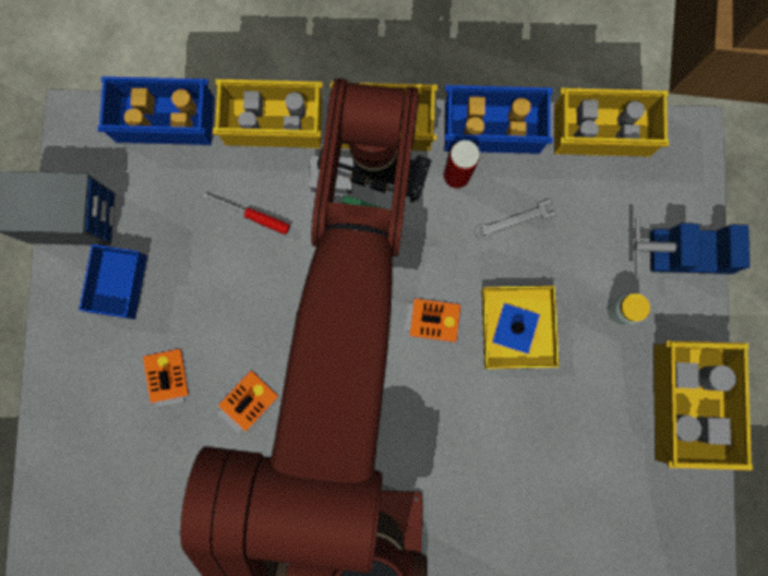

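```bash
python3 - <<'E'
from h import *
d=np.load('wrist23.npz');im,K,M=d['im'],d['K'],d['M']
save('pics/w23z.png',cv2.resize(im[0:170,170:340],(600,600),interpolation=2))
hsv=cv2.cvtColor(im,cv2.COLOR_RGB2HSV)
m=cv2.inRange(hsv,(20,90,60),(38,255,255)); k=np.zeros_like(m);k[90:125,235:280]=m[90:125,235:280]
c=max(cv2.findContours(k,0,1)[0],key=cv2.contourArea);(u,v),r=cv2.minEnclosingCircle(c)
B=R.from_euler('z',BY).as_matrix()
f=lambda a,b:(a/1.5-.17,b/1.5-.17)
for n,p,z in [('dot',(u,v),.066),('plFL',f(318,23),.066),('plFR',f(455,23),.066),('plRL',f(320,194),.066),('plRR',f(449,194),.066),('blkL85',f(288,246),.08),('blkR85',f(481,246),.08),('blk70L',f(288,224),.08),('bar-51L',f(279,11),.071),('bar-51R',f(493,11),.071)]:
    print(n,((B.T@(ray(K,M,*p,z)-BO))*1e3).round(1))
E
```

```text
dot [32.6 -0.3 66. ]
plFL [-46.8 -39.1  66. ]
plFR [-46.6  40.7  66. ]
plRL [ 51.1 -42.   66. ]
plRR [51.2 40.9 66. ]
blkL85 [ 82.3 -61.5  80. ]
blkR85 [82.5 60.3 80. ]
blk70L [ 68.4 -60.7  80. ]
bar-51L [-51.6 -60.5  71. ]
bar-51R [-51.4  61.4  71. ]
```

View pics/w23z.png

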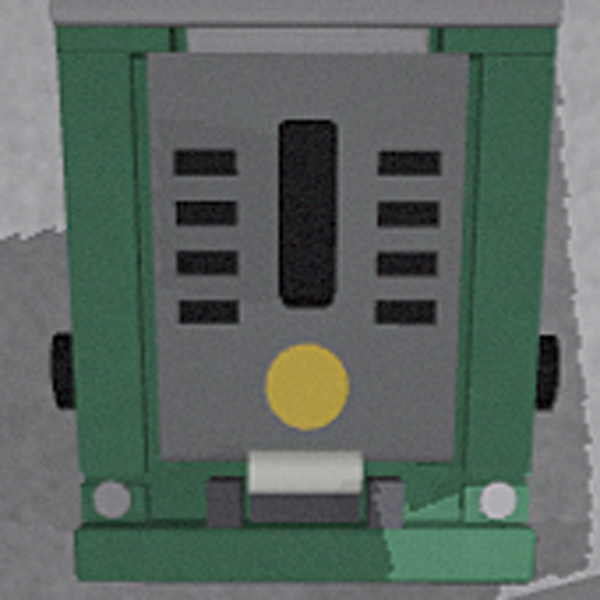

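The cover is flat, with its front edge at x≈-46.7 and the dot at about 32.6 (closed would be about 33). The roller lies over the rear edge, the lid is in the tray, and the tool is clear. Handing in.

```bash
python3 -c "
from h import *
st(); print(robot.hand_in())"
```

```text
t 29.1 tcp [0.7084 0.0131 0.2013] yaw 163.34 tilt [-0.002  0.    -1.   ] F [-0.8  0.7 -0.2] w 0.007 q6 -1.37
the job is handed in; nothing more can be done
None
```

The job is handed in at about 29 s of the 67 s allowed. The lid is in the tray and the cover is snapped shut. `hand_in` gives no verdict, so what follows rests on my own checks.

**What I did**
- I lifted the blue lid by its knob and set it flat in the tray.
- I gripped the grey cover by its rib. The tool cannot tilt, so I tilted the cover about 30° in the grip by lowering its rear edge onto the box's fixed front bar.
- I slid the lip in under the bar, pivoted the cover down onto the roller and let go.
- I pressed the yellow dot with closed fingers until it bottomed out solidly (about 26 N at z ≈ 66 mm), then retreated.

**Last checks**
- **Cover:** it lies flat in its seat with the roller over its rear edge. The plate front is at x ≈ -46.7 mm, which puts the lip tip near -58.7 mm, and it is centred to about 1 mm.
- **Lid:** it looks flat and near the middle of the tray.
- **Bystanders:** they look unmoved in the top view, judged by eye. The arm hid part of the die block, and I did not look for the bearing ring there, though it looked in place in the scene view.
- **Robot:** the tool is clear of everything.

**What disagreed**
- **Calibration:** the camera views differed by 1 to 2.5 mm, and wrist-camera heights came out about 2 to 3 mm low.
- **Insertion:** it met 5 to 9 N until I saw that the plate's corners were against the box's front shoulders.
- **Step 2 (hooking):** it rests on camera estimates, which put the lip at x ≈ -55 to -56 mm with 23° of tilt.

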